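Clock plates: slide over the edge, rack, and blow clean

ROBOT

A 7-joint arm with a two-finger parallel gripper is mounted at the origin on a cart in front of the work surface, level with it; the furniture and walls round the work are solid. World frame = base frame: x ahead of the robot, y to its left, z up, the work surface at z = 0. Lengths are in m, angles in rad, forces in N, time in s.
With the tool pointing down it reaches from about 0.4 to 0.85 m from the base axis. Payload 4.4 kg.
Tool frame: the origin (TCP) lies at the very end of the fingers, on their centre line; the grasp point (between the pads) lies 19 mm behind it; x points along the fingers, z is the direction in which the jaws open and shut, and the axes are right-handed (so a half turn about x gives the same grasp; the last joint's range is limited). The gripper opens to 94 mm and grips with 3 to 60 N. Pads are 16 mm wide; open, the fingers measure 119 mm over their backs; the gripper's body (75 mm by 177 mm) begins 78 mm behind the grasp point.
Start: joints at [1.214, 0.628, 0.038, 1.517, -0.027, 0.996, -0.02], TCP at [0.186, -0.623, 0.205] pointing down, gripper open.
Joint ranges: [-3.06, 3.06], [-0.37, 2.12], [-1.25, 1.32], [0.18, 2.47], [-1.1, 4.24], [0.23, 1.98], [-2.94, 2.94]. Speed limits (rad/s): [2.57, 2.57, 3.14, 3.14, 3.14, 3.14, 3.14].

INTERFACE

Orientations are given as a 3x3 rotation matrix whose columns are the frame's x, y, z axes.
In Python, from workcell import r gives the robot as it stands.
- The arm moves only by the shell command python3 -m pendant 'ROWS' [FORCE]. ROWS is text: rows parted by semicolons, each of 7 numbers parted by spaces: the shift along the tool's x, y, z in mm, then the turn, a rotation vector about the tool's x, y, z in degrees, then the closure, from 0 (fully open) to 1 (shut). A call has exactly 8 rows; each row shifts and turns the commanded pose from where the row before left it, along the tool's axes as they then stand; what a row does not reach is not made up. A row lasts 1/8 s, in which the tool goes at most 62.5 mm and 10.7 degrees, less where a joint would pass 70% of its speed; a pose out of reach is approached as far as the arm can. A call is refused whole if a number of a shift passes 62.5 or a number of a turn 10.7, either way. A call with a gripper value outside its range is refused whole. The fingers move at their own pace and stop on an object; FORCE is the grip in N (left out, the last holds). Time passes only in rows, so rows that do not move let the fingers close, or fill a call up. It gives the time, the measured TCP pose, the force and the opening at its end, in the units of the state.
- r.sense(): the state, without advancing time (a new reading comes with each control period).
- r.capture(name): name is "scene" or "top" or "wrist"; returns a dict with "pixels" (384x512x3 uint8, red, green, blue), "fx", "fy", "cx", "cy" (pixels), "eye" and "rotation" of the camera in the world. Camera axes: x right, y down, z forward; pixel columns grow to the right and rows downward; lengths in m; the calibration is good to about 2 mm. A picture is of the moment at which its call begins. There is no depth.
- r.finish_job(): hands the job in, once; it reports no verdict.
The state is a dict: "time": time; "joint_pos": joint angles; "qvel": joint speeds; "joint_torque": joint torques, N m; "tool_pos": TCP position; "eef_rot": TCP orientation; "wrist_force": force on the tool from outside, world axes, zero at the start; "wrist_torque": the same for the moment, N m; "grip_width": finger opening in m.
Only numpy, scipy, OpenCV 4.12 (cv2) and the standard library are available. Lean on these libraries where they do the work, as an engineer would, in place of code of your own. Each camera call takes 0.05 s, during which the arm holds its last target.

TASK

Take the thin brass clock plates one at a time, longest first: slide each one flat towards you until its end sticks well out over the near edge of the raised surface plate, grip it by that end, and lay it lengthwise and centred on a free rib of the aluminium stand. When all are on the stand, pick up the air duster (it runs by itself while held) and, again longest plate first, point its nozzle at the middle of each plate from about 7 cm away and hold it steady for a good 2 seconds. Then stand the duster back in the middle of its rubber pad and leave the plates on their ribs; do not disturb the jar or either of the loose watch movements.

Things in the scene. Friction and masses are not known exactly. Their poses are not given: they have to be found in the camera images.
- surface_plate: fixed dark steel slab on four stub feet, 130 mm along its x, 190 mm along its y; origin on the table under its centre, top surface 50 mm above the origin, slab underside 30 mm up at the rim; its x points away from the robot, so the near edge is at x = -65 mm in its frame; feet 18 mm thick stand 18 mm in from that edge and the sides. Free air in front of the near edge; a fixed chuck 91 mm tall stands to its right
- plate_long: the longest of up to three plain brass clock plates (it may be absent), flat rectangle 98 x 36 x 3 mm, 83 g before variation, all alike but for length; origin at the centre of its underside, x along its length, z up; starts lying flat on the surface plate, its length roughly along the surface plate's x, its nearer end 20 to 50 mm in from the robot-side edge
- plate_mid: the middle one of up to three plain brass clock plates (it may be absent), flat rectangle 84 x 36 x 3 mm, 71 g before variation, all alike but for length; origin at the centre of its underside, x along its length, z up; starts lying flat on the surface plate, its length roughly along the surface plate's x, its nearer end 20 to 50 mm in from the robot-side edge
- plate_short: the shortest of up to three plain brass clock plates (it may be absent), flat rectangle 70 x 36 x 3 mm, 60 g before variation, all alike but for length; origin at the centre of its underside, x along its length, z up; starts lying flat on the surface plate, its length roughly along the surface plate's x, its nearer end 20 to 50 mm in from the robot-side edge
- stand: fixed aluminium stand: base 74 (x) x 156 (y) x 6 mm with three raised ribs at y = -62, 0 and +62 mm in its frame, each 70 mm long along x, 20 mm wide, top 32 mm above the origin; origin at the centre of its underside. A plate lies along a rib and sticks out 8 mm on each side of it, so fingers fit down beside the rib. A fixed tray 21 mm tall lies to its right
- duster: loose grey cordless air duster standing on its flat foot, 160 g before variation; origin at the centre of its underside, z up, nozzle towards its +x; foot 74 x 40 x 6 mm, above it a grip body 66 mm long (x), 24 mm wide (y) up to z = 47 mm; steel nozzle tube leaves the front at z = 36 mm and bends 45 degrees down to its tip
- duster_nozzle (a point): nozzle tip of the duster, at x = 70, z = 16 mm in the duster's frame; its own x axis is the direction of the jet, 45 degrees down and forward of the duster, its y axis is the duster's y
- pad: fixed black rubber pad, 100 (x) x 60 (y) x 3 mm, where the duster stands; origin at the centre of its underside, x along its length; the duster's front pointed roughly along +x of the pad at the start
- bench_lamp: obstacle, fixed: bench lamp left of the work. Its head fills world x 0.17 to 0.50, y -0.05 to 0.24 m (right side slanting from y = -0.05 at x = 0.25 to 0.06 at x = 0.50), z 0.15 to 0.31 m; its thin arm rises behind it to z 0.7. The pose is a mere reference point. A light batten hangs at z 0.84 over x 0.45 to 0.63, y below 0.06
- glass_jar: bystander: glass jar with lid, 41 mm across, 48 mm tall, origin at the centre of its underside
- gilt_movement: bystander: round gilt watch movement, 49 mm across, 6 mm thick, origin at the centre of its underside
- rect_movement: bystander: small rectangular steel watch movement, 30 x 29 x 6 mm, origin at the centre of its underside
Not all that is in view belongs to the job. Leave any blue look-alike of the plate_short alone.

How it is judged:
On the way, in this order (a step that is already met when the one before it is completed fails the run):
1. the longest plate, if present, lies flat on the surface plate with its end at least 12 mm over the edge towards the robot (x of plate_long in the frame of surface_plate below -0.028 m and z of plate_long in the frame of surface_plate between 0.046 and 0.054 m and y of plate_long in the frame of surface_plate between -0.095 and 0.095 m and angle between plate_long's own z axis and vertical below 0.08 rad and angle between the x axis of plate_long and the x axis of surface_plate, either way round below 0.6 rad), for 0.2 s.
2. the longest plate lies lengthwise on a rib of the stand, let go (z of plate_long in the frame of stand between 0.0295 and 0.034 m and x of plate_long in the frame of stand between -0.028 and 0.028 m and angle between plate_long's own z axis and vertical below 0.06 rad and angle between the x axis of plate_long and the x axis of stand, either way round below 0.3 rad and (y of plate_long in the frame of stand between -0.072 and -0.052 m or y of plate_long in the frame of stand between -0.01 and 0.01 m or y of plate_long in the frame of stand between 0.052 and 0.072 m) and contact force between the fingers and plate_long below 0.05 N and linear speed of plate_long below 0.02 m/s), for 0.3 s.
3. the middle plate, if present, lies flat on the surface plate with its end at least 12 mm over the edge towards the robot (x of plate_mid in the frame of surface_plate below -0.035 m and z of plate_mid in the frame of surface_plate between 0.046 and 0.054 m and y of plate_mid in the frame of surface_plate between -0.095 and 0.095 m and angle between plate_mid's own z axis and vertical below 0.08 rad and angle between the x axis of plate_mid and the x axis of surface_plate, either way round below 0.6 rad), for 0.2 s.
4. the middle plate lies lengthwise on a rib of the stand, let go (z of plate_mid in the frame of stand between 0.0295 and 0.034 m and x of plate_mid in the frame of stand between -0.028 and 0.028 m and angle between plate_mid's own z axis and vertical below 0.06 rad and angle between the x axis of plate_mid and the x axis of stand, either way round below 0.3 rad and (y of plate_mid in the frame of stand between -0.072 and -0.052 m or y of plate_mid in the frame of stand between -0.01 and 0.01 m or y of plate_mid in the frame of stand between 0.052 and 0.072 m) and contact force between the fingers and plate_mid below 0.05 N and linear speed of plate_mid below 0.02 m/s), for 0.3 s.
5. the shortest plate, if present, lies flat on the surface plate with its end at least 12 mm over the edge towards the robot (x of plate_short in the frame of surface_plate below -0.042 m and z of plate_short in the frame of surface_plate between 0.046 and 0.054 m and y of plate_short in the frame of surface_plate between -0.095 and 0.095 m and angle between plate_short's own z axis and vertical below 0.08 rad and angle between the x axis of plate_short and the x axis of surface_plate, either way round below 0.6 rad), for 0.2 s.
6. the shortest plate lies lengthwise on a rib of the stand, let go (z of plate_short in the frame of stand between 0.0295 and 0.034 m and x of plate_short in the frame of stand between -0.028 and 0.028 m and angle between plate_short's own z axis and vertical below 0.06 rad and angle between the x axis of plate_short and the x axis of stand, either way round below 0.3 rad and (y of plate_short in the frame of stand between -0.072 and -0.052 m or y of plate_short in the frame of stand between -0.01 and 0.01 m or y of plate_short in the frame of stand between 0.052 and 0.072 m) and contact force between the fingers and plate_short below 0.05 N and linear speed of plate_short below 0.02 m/s), for 0.3 s.
7. the longest plate, if present, lies on its rib and the duster's nozzle stays pointed at its middle (within 16 mm) from 40 to 110 mm away for 1.5 s (all of step 2 and x of plate_long in the frame of duster_nozzle between 0.04 and 0.11 m and y of plate_long in the frame of duster_nozzle between -0.016 and 0.016 m and z of plate_long in the frame of duster_nozzle between -0.016 and 0.016 m), for 1.5 s.
8. the middle plate, if present, lies on its rib and the duster's nozzle stays pointed at its middle (within 16 mm) from 40 to 110 mm away for 1.5 s (all of step 4 and x of plate_mid in the frame of duster_nozzle between 0.04 and 0.11 m and y of plate_mid in the frame of duster_nozzle between -0.016 and 0.016 m and z of plate_mid in the frame of duster_nozzle between -0.016 and 0.016 m), for 1.5 s.
9. the shortest plate, if present, lies on its rib and the duster's nozzle stays pointed at its middle (within 16 mm) from 40 to 110 mm away for 1.5 s (all of step 6 and x of plate_short in the frame of duster_nozzle between 0.04 and 0.11 m and y of plate_short in the frame of duster_nozzle between -0.016 and 0.016 m and z of plate_short in the frame of duster_nozzle between -0.016 and 0.016 m), for 1.5 s.
At the end, for the whole second after the job is handed in: every plate present lies flat and at rest lengthwise (within 17 degrees) on a rib of the stand, centred within 10 mm across and 28 mm along it; the duster stands upright, at rest and released on its pad with its origin within 30 mm of the pad's centre (all of step 2 and all of step 4 and all of step 6 and horizontal distance between duster and pad below 0.03 m and z of duster in the frame of pad between 0 and 0.006 m and angle between duster's own z axis and vertical below 0.06 rad and linear speed of duster below 0.02 m/s and contact force between the fingers and duster below 0.05 N); the robot touches nothing.
It fails at once if a bystander (jar, gilt movement or rectangular movement) is moved by more than 20 mm (distance of any of glass_jar, gilt_movement, rect_movement from where it was at the start of the episode above 0.02 m).
Of plate_long, plate_mid, plate_short only 2 to 3 are there at a start; the rules pass over those that are not, and their reading is None.
At some moment in a run one of duster may be knocked a few centimetres aside while the robot is not near it.
It also fails if it takes over 210 s, if anything falls off the work surface, if the arm or the gripper's body presses on something with over 40 N, if the wrist force passes 120 N, or if a joint passes its speed limit or range.

## Working session

There is one attempt and no reset: what is moved stays moved. The work goes in short steps, Python scripts to look and compute and a shell command to move; the robot and the scene stay as the last step left them, time stands still between calls to the robot, and variables do not carry over. Pictures are saved under pics/ and viewed, and the job is handed in when it is done.

```bash
ls; mkdir -p pics; python3 - <<'E'
from workcell import r
import cv2
s=r.sense()
for k in s: print(k,s[k])
for n in ["scene","top","wrist"]:
    c=r.capture(n); print(n,c["fx"],c["fy"],c["cx"],c["cy"],c["eye"],c["rotation"])
    cv2.imwrite(f"pics/{n}0.png",c["pixels"][:,:,::-1])
E
```

```text
pics
time 0.0
joint_pos [ 1.21419582  0.62931668  0.03842421  1.51834857 -0.02704042  0.99627312
 -0.02001356]
qvel [ 0.00179268  0.00049537  0.00072019  0.00029565  0.00049883 -0.00029636
 -0.00134835]
joint_torque [ 4.73805903e-04 -5.49726570e+01  1.14335328e+00 -1.86636096e+01
 -5.23616862e-02  2.36638275e-02  1.48344488e-04]
tool_pos [ 0.18623147 -0.62207138  0.20457907]
eef_rot [[-5.03065131e-04  9.58020620e-01  2.86698865e-01]
 [ 1.75859723e-03  2.86699305e-01 -9.58019006e-01]
 [-9.99998327e-01  2.22418717e-05 -1.82900083e-03]]
wrist_force [ 0.89062848 -0.12955016 -1.52414243]
wrist_torque [-0.00741608  0.00870119  0.01251376]
grip_width 0.09413110389855996
scene 395.6550918258188 395.6550918258188 253.78820178543432 188.02329150909497 [ 0.41942013 -1.03393858  0.8544554 ] [[ 0.99142372 -0.09426694  0.09051383]
 [-0.13000622 -0.64082435  0.75659932]
 [-0.01331883 -0.76187788 -0.64758375]]
top 349.7119141436636 349.7119141436636 254.7184270622867 187.29662667682774 [ 0.37655767 -0.19513173  0.95956526] [[-1.38307513e-02 -9.90632095e-01  1.35855672e-01]
 [-9.99902541e-01  1.39609744e-02  5.78505203e-06]
 [-1.90240842e-03 -1.35842352e-01 -9.90728639e-01]]
wrist 332.58306381788594 332.58306381788594 263.3182111887956 191.75192019921522 [ 0.25453686 -0.60161552  0.38270501] [[ 0.28591256 -0.92842614 -0.23723175]
 [-0.95825342 -0.27755284 -0.06866438]
 [-0.00209454  0.24696015 -0.96902337]]
```

View pics/scene0.png

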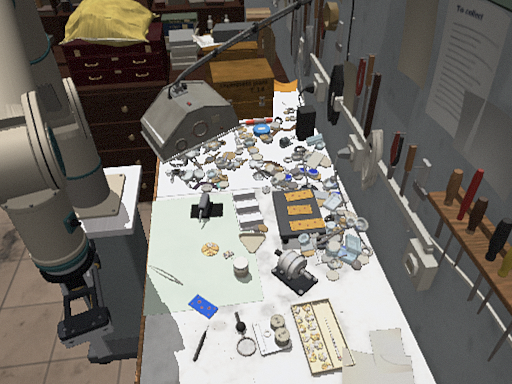

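View pics/top0.png

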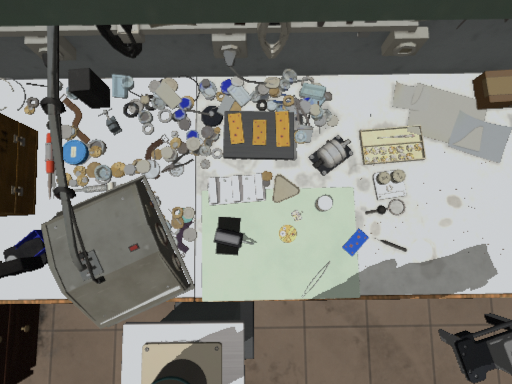

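View pics/wrist0.png

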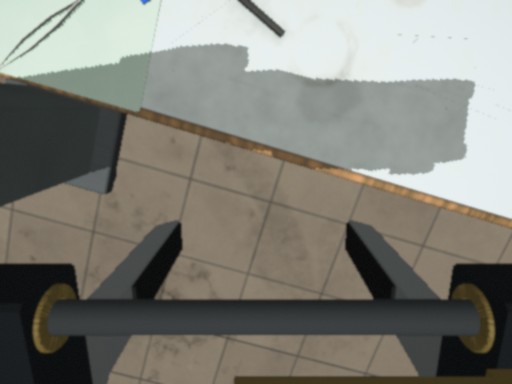

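```bash
cat > h.py <<'E'
from workcell import r
import numpy as np, cv2
def ray(c,p):
    d=np.array([(p[0]-c["cx"])/c["fx"],(p[1]-c["cy"])/c["fy"],1.0])
    return np.array(c["eye"]),np.array(c["rotation"])@d
def onz(c,p,z):
    e,d=ray(c,p); return e+d*(z-e[2])/d[2]
def proj(c,P):
    q=np.array(c["rotation"]).T@(np.array(P)-c["eye"]); return np.array([c["fx"]*q[0]/q[2]+c["cx"],c["fy"]*q[1]/q[2]+c["cy"]])
def crop(c,x0,y0,x1,y1,k,name):
    im=c["pixels"][y0:y1,x0:x1,::-1]; im=cv2.resize(im,None,fx=k,fy=k,interpolation=cv2.INTER_CUBIC); cv2.imwrite(f"pics/{name}.png",im)
def save(name,cn):
    c=r.capture(cn); cv2.imwrite(f"pics/{name}.png",c["pixels"][:,:,::-1]); return c
def mask(c,lo,hi):
    return cv2.inRange(cv2.cvtColor(c["pixels"],cv2.COLOR_RGB2HSV),lo,hi)
def blobs(c,lo,hi,amin=100,box=None):
    m=mask(c,lo,hi)
    if box: 
        k=np.zeros_like(m);k[box[1]:box[3],box[0]:box[2]]=255;m&=k
    cs,_=cv2.findContours(m,cv2.RETR_EXTERNAL,cv2.CHAIN_APPROX_NONE)
    return [x for x in cs if cv2.contourArea(x)>amin]
E
python3 - <<'E'
from h import *
c=r.capture("top"); crop(c,190,90,350,290,3,"t1")
s=r.capture("scene"); crop(s,150,150,370,310,3.5,"s1")
for b in blobs(c,(10,120,60),(30,255,255),80,(215,95,300,170)):
    R=cv2.minAreaRect(b); P=cv2.boxPoints(R); W=np.array([onz(c,p,.053)[:2] for p in P])
    print(R,cv2.contourArea(b)); print(W.round(4).tolist(), W.mean(0), np.linalg.norm(np.diff(W,axis=0),axis=1))
E
```

```text
((259.0000305175781, 132.0), (13.127982139587402, 24.54361915588379), 2.726310968399048) 294.0
[[0.6174, -0.1891], [0.6851, -0.1931], [0.6828, -0.2283], [0.6152, -0.224]] [ 0.65013733 -0.20864847] [0.06773634 0.03528401 0.06771374]
((235.51217651367188, 128.10977172851562), (30.147809982299805, 13.362215995788574), 83.6598129272461) 362.0
[[0.7016, -0.1238], [0.7052, -0.1596], [0.6221, -0.1678], [0.6186, -0.1324]] [ 0.6618797  -0.14587022] [0.03600061 0.08352597 0.03556953]
((282.0671081542969, 128.67730712890625), (35.09193801879883, 13.349327087402344), 87.70938873291016) 427.0
[[0.7066, -0.2518], [0.7076, -0.2878], [0.6106, -0.289], [0.6096, -0.2535]] [ 0.65860143 -0.27053905] [0.03601066 0.09705409 0.03550712]
```

View pics/t1.png

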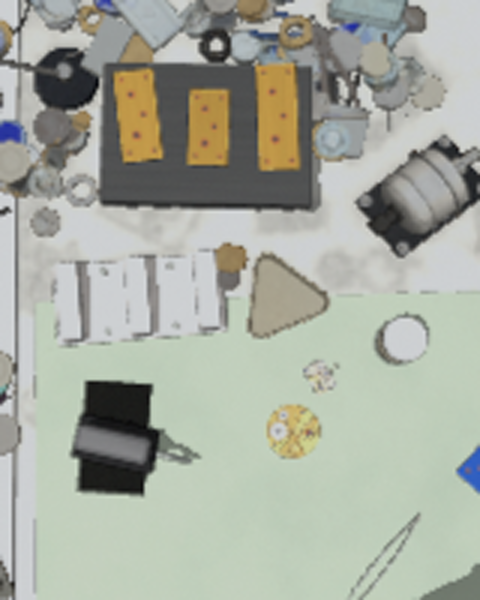

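View pics/s1.png

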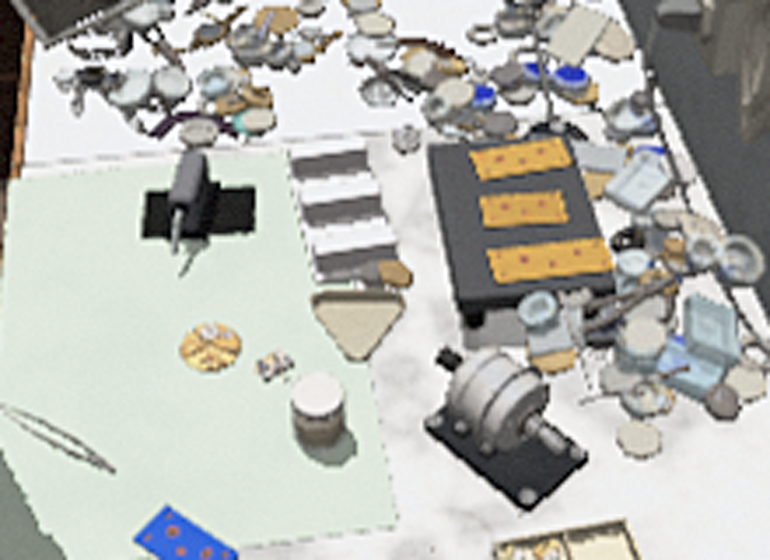

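```bash
python3 - <<'E'
from h import *
c=r.capture("top"); crop(c,200,165,275,210,10,"t2"); crop(c,205,210,265,265,10,"t3")
s=r.capture("scene"); crop(s,185,180,275,240,8,"s2")
E
```

```text
(no output)
```

View pics/t2.png

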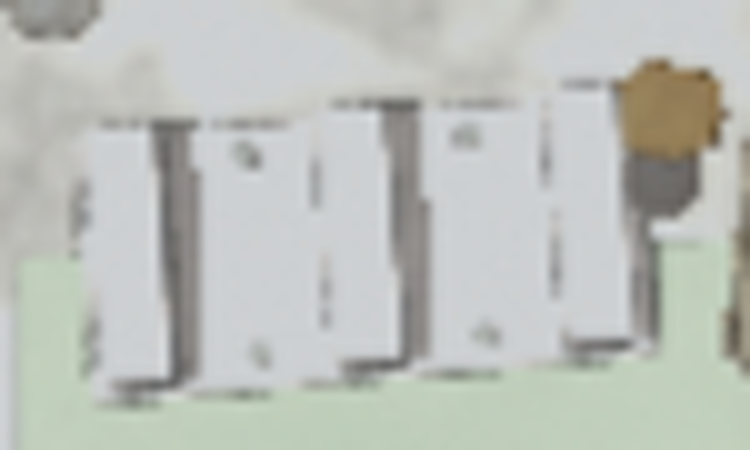

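View pics/t3.png

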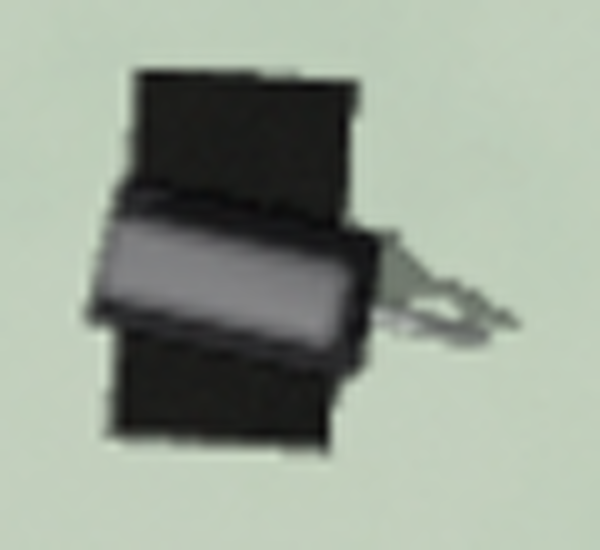

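View pics/s2.png

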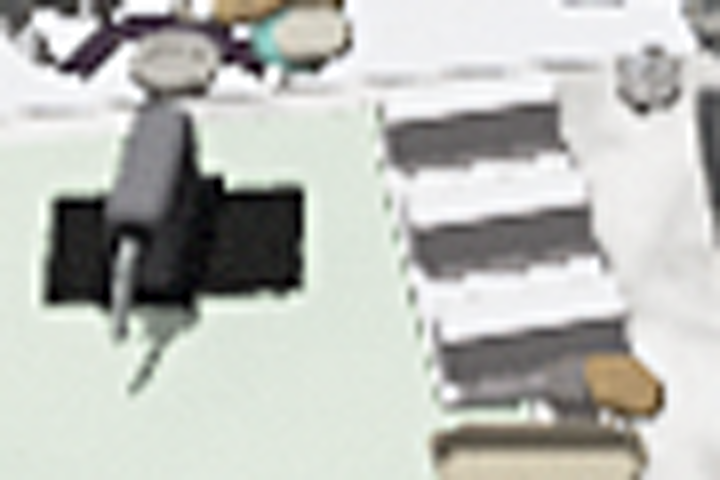

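```bash
python3 - <<'E'
from h import *
c=r.capture("top"); s=r.capture("scene")
def T(x,y,z,o=(200,165),k=10): return onz(c,(o[0]+(x+.5)/k-.5,o[1]+(y+.5)/k-.5),z)
for rib in [[(97,128),(155,128),(172,380),(108,380)],[(333,105),(382,105),(403,361),(343,361)],[(558,88),(612,85),(630,340),(570,340)]]:
    W=np.array([T(*p,.032) for p in rib]); print("rib",W[:,:2].round(4).tolist(),W.mean(0).round(4))
# surface plate top corners from t1 crop, 3x offset 190,90
for p in [(104,65),(312,66),(315,205),(101,202)]:
    print("slab",T(*p,.05,(190,90),3).round(4))
for p in [(135,70),(357,80),(328,452),(108,435)]: print("pad",T(*p,.003,(205,210),10).round(4))
for p in [(122,217),(355,262),(335,350),(100,300)]: print("dbody",T(*p,.047,(205,210),10).round(4))
# disc height
e1,d1=ray(c,(267,175.5)); e2,d2=ray(s,(263,227.7))
A=np.stack([d1,-d2],1); t=np.linalg.lstsq(A,e2-e1,rcond=None)[0]; print("disc",e1+d1*t[0],e2+d2*t[1])
for n,p,z in [("jar",(325,203),.048),("gilt",(288,233.5),.006),("rect",(297,215),.006),("tri",(286,189),.021),("duster tip",(256,242),.016)]: print(n,onz(c,p,z).round(4))
E
```

```text
rib [[0.5325, -0.0733], [0.5322, -0.0889], [0.4642, -0.0935], [0.4644, -0.0765]] [ 0.4983 -0.083   0.032 ]
rib [[0.5378, -0.1368], [0.5376, -0.1499], [0.4684, -0.155], [0.4686, -0.1391]] [ 0.5031 -0.1452  0.032 ]
rib [[0.5416, -0.1974], [0.5422, -0.2119], [0.4732, -0.2156], [0.4734, -0.1996]] [ 0.5076 -0.2061  0.032 ]
slab [ 0.7099 -0.1158  0.05  ]
slab [ 0.7063 -0.3033  0.05  ]
slab [ 0.5783 -0.3023  0.05  ]
slab [ 0.5837 -0.1129  0.05  ]
pad [ 0.4285 -0.0939  0.003 ]
pad [ 0.425  -0.1545  0.003 ]
pad [ 0.3253 -0.1459  0.003 ]
pad [ 0.3306 -0.0867  0.003 ]
dbody [ 0.3882 -0.0952  0.047 ]
dbody [ 0.3758 -0.1555  0.047 ]
dbody [ 0.3534 -0.1501  0.047 ]
dbody [ 0.367  -0.0896  0.047 ]
disc [ 0.53928049 -0.22943436  0.00878113] [ 0.54097455 -0.22938743  0.00906937]
jar [ 0.4575 -0.3782  0.048 ]
gilt [ 0.38   -0.2833  0.006 ]
rect [ 0.4296 -0.3092  0.006 ]
tri [ 0.4994 -0.2797  0.021 ]
duster tip [ 0.3587 -0.1965  0.016 ]
```

```bash
cat >> h.py <<'E'
def to(pos,yaw=None):
    """tool-frame shift mm (current axes) to pos; turn about tool x so plate-x (tool y) azimuth=yaw deg"""
    s=r.sense(); R=np.array(s["eef_rot"]); d=R.T@(np.array(pos)-s["tool_pos"])*1000
    a=np.degrees(np.arctan2(R[1,1],R[0,1]))
    print("shift",d.round(1),"yaw now",a.round(2),"turnx",None if yaw is None else round(a-yaw,2),"tilt",np.degrees(np.arccos(-R[2,0])).round(2))
def st():
    s=r.sense(); print("t",round(s["time"],2),"tcp",np.array(s["tool_pos"]).round(4),"F",np.array(s["wrist_force"]).round(1),"w",round(s["grip_width"],4),"q",np.array(s["joint_pos"]).round(2))
E
python3 -m pendant '0 0 0 7.9 0 0 0;0 0 0 7.8 0 0 0;0 0 0 0 0 0 0;0 0 0 0 0 0 0;0 0 0 0 0 0 0;0 0 0 0 0 0 0;0 0 0 0 0 0 0;0 0 0 0 0 0 0' 30
python3 -c "
from h import *
st();to([.655,-.2705,.15],1)"
```

```text
time: 1.45
tool_pos: [0.1864, -0.6227, 0.2055]
eef_rot: [[0.0, 1.0, 0.017], [0.0, 0.017, -1.0], [-1.0, 0.0, -0.0]]
wrist_force: [0.2, -0.2, -0.2]
grip_width: 0.0941
t 1.45 tcp [ 0.1864 -0.6227  0.2055] F [ 0.2 -0.2 -0.2] w 0.0941 q [ 1.17  0.63  0.11  1.52 -0.08  1.   -0.25]
shift [  55.5  474.5 -344.3] yaw now 0.97 turnx -0.03 tilt 0.01
```

```bash
python3 -m pendant '0 59 -43 0 0 0 .45;0 59 -43 0 0 0 .45;0 59 -43 0 0 0 .45;0 59 -43 0 0 0 .45;0 59 -43 0 0 0 .45;0 59 -43 0 0 0 .45;0 59 -43 0 0 0 .45;0 59 -43 0 0 0 .45' 30
python3 -m pendant '40 0 0 0 0 0 .45;20 0 0 0 0 0 .45;0 0 0 0 0 0 .45;0 0 0 0 0 0 .45;0 0 0 0 0 0 .45;0 0 0 0 0 0 .45;0 0 0 0 0 0 .45;0 0 0 0 0 0 .45'
python3 -c "
from h import *
st();to([.655,-.2705,.10],1)
c=save('w1','wrist'); t=r.capture('top'); crop(t,190,60,350,180,4,'t4')"
```

```text
time: 2.45
tool_pos: [0.587, -0.3202, 0.2057]
eef_rot: [[0.0, 1.0, 0.017], [-0.0, 0.017, -1.0], [-1.0, 0.0, 0.0]]
wrist_force: [0.8, -0.5, -0.5]
grip_width: 0.052
time: 3.45
tool_pos: [0.5855, -0.3215, 0.1457]
eef_rot: [[0.0, 1.0, 0.017], [-0.0, 0.017, -1.0], [-1.0, 0.0, 0.0]]
wrist_force: [0.5, -0.5, -0.0]
grip_width: 0.0516
t 3.45 tcp [ 0.5855 -0.3215  0.1457] F [ 0.5 -0.5 -0. ] w 0.0516 q [ 0.4   0.72  0.11  1.52 -0.09  0.9  -1.02]
shift [ 45.7  70.3 -49.9] yaw now 0.95 turnx -0.05 tilt 0.02
```

View pics/w1.png

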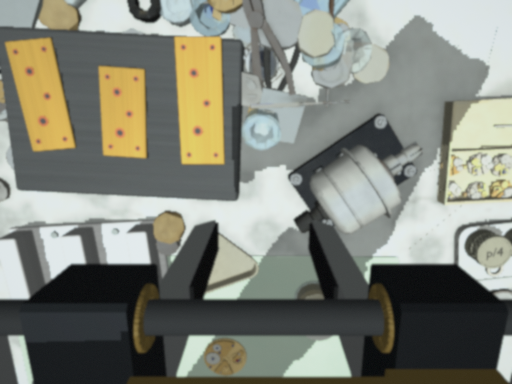

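View pics/t4.png

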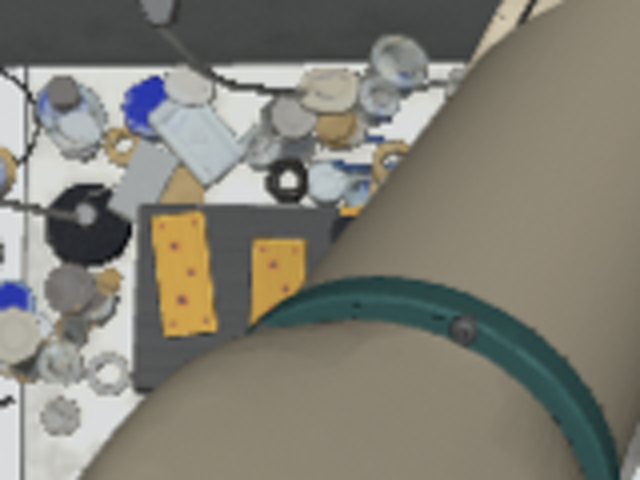

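```bash
cat >> h.py <<'E'
def plates(c,z,box=None,amin=300):
    for b in blobs(c,(12,110,80),(28,255,255),amin,box):
        R=cv2.minAreaRect(b); P=cv2.boxPoints(R); W=np.array([onz(c,p,z)[:2] for p in P])
        e=np.diff(np.vstack([W,W[:1]]),axis=0); L=np.linalg.norm(e,axis=1); i=L.argmax(); a=np.degrees(np.arctan2(e[i,1],e[i,0])); a=(a+90)%180-90
        print("pix",np.round(R[0],1),"ctr",W.mean(0).round(4),"L,W",L.max().round(4),L.min().round(4),"yaw",a.round(1),"x",W[:,0].min().round(4),W[:,0].max().round(4), "fill",round(cv2.contourArea(b)/(R[1][0]*R[1][1]),2))
E
python3 -c "
from h import *
c=r.capture('wrist'); plates(c,.053,(0,0,245,180))
for p in [(17.5,190),(238,198.5),(241,40)]: print(onz(c,p,.05).round(4))
"
```

```text
pix [122.5 111.5] ctr [ 0.6503 -0.2084] L,W 0.0711 0.0353 yaw -4.9 x 0.6142 0.6863 fill 0.93
pix [41.6 93.9] ctr [ 0.6621 -0.1466] L,W 0.0877 0.0358 yaw 6.0 x 0.6138 0.7096 fill 0.9
pix [199.4 100. ] ctr [ 0.659  -0.2696] L,W 0.0968 0.0354 yaw -0.9 x 0.6098 0.7081 fill 0.93
[ 0.5851 -0.1125  0.05  ]
[ 0.5807 -0.2995  0.05  ]
[ 0.7058 -0.3021  0.05  ]
```

```bash
python3 -m pendant '0 25 -18 1 0 0 .45;10 25 -18 0 0 0 .45;20 20 -14 0 0 0 .45;15 0 0 0 0 0 .45;0 0 0 0 0 0 .45;0 0 0 0 0 0 .45;0 0 0 0 0 0 .45;0 0 0 0 0 0 .45'
python3 -c "
from h import *
st();to([.655,-.27,.0515],0)
c=save('w2','wrist')"
```

```text
time: 4.6
tool_pos: [0.6552, -0.2718, 0.1013]
eef_rot: [[0.001, 1.0, -0.001], [-0.001, -0.001, -1.0], [-1.0, 0.001, 0.001]]
wrist_force: [0.4, -0.3, -0.4]
grip_width: 0.0517
t 4.6 tcp [ 0.6552 -0.2718  0.1013] F [ 0.4 -0.3 -0.4] w 0.0517 q [ 0.29  0.83  0.11  1.43 -0.11  0.89 -1.14]
shift [49.8 -0.3 -1.8] yaw now -0.08 turnx -0.08 tilt 0.07
```

View pics/w2.png

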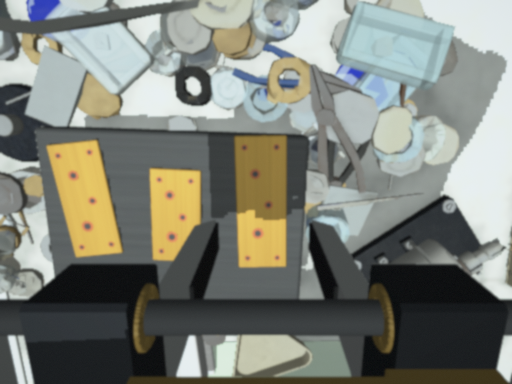

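```bash
python3 -m pendant '15 0 0 0 0 0 .45;15 0 -1.5 0 0 0 .45;12 0 0 0 0 0 .45;5 0 0 0 0 0 .45;0 0 0 0 0 0 .45;0 0 0 0 0 0 .45;0 0 0 0 0 0 .45;0 0 0 0 0 0 .45' 20
python3 -c "
from h import *
st();to([.655,-.27,.0515],0)"
```

```text
time: 5.65
tool_pos: [0.6554, -0.2697, 0.0539]
eef_rot: [[0.001, 1.0, -0.001], [-0.0, -0.001, -1.0], [-1.0, 0.001, 0.0]]
wrist_force: [-0.4, 0.1, 0.3]
grip_width: 0.0516
t 5.65 tcp [ 0.6554 -0.2697  0.0539] F [-0.4  0.1  0.3] w 0.0516 q [ 0.29  0.88  0.11  1.45 -0.11  0.81 -1.13]
shift [ 2.4 -0.4  0.3] yaw now -0.04 turnx -0.04 tilt 0.04
```

```bash
python3 -m pendant '1.3 0 0 0 0 0 .45;1.2 0 0 0 0 0 .45;0 0 0 0 0 0 .45;0 0 0 0 0 0 .6;0 0 0 0 0 0 .7;0 0 0 0 0 0 .8;0 0 0 0 0 0 .8;0 0 0 0 0 0 .8' 20
python3 -c "
from h import *
st()"
```

```text
time: 6.65
tool_pos: [0.6552, -0.2697, 0.051]
eef_rot: [[0.0, 1.0, -0.001], [-0.0, -0.001, -1.0], [-1.0, 0.0, 0.0]]
wrist_force: [0.1, -0.2, 0.2]
grip_width: 0.0354
t 6.65 tcp [ 0.6552 -0.2697  0.051 ] F [ 0.1 -0.2  0.2] w 0.0354 q [ 0.29  0.89  0.11  1.45 -0.11  0.81 -1.13]
```

```bash
python3 -m pendant '0 -6 0 0 0 0 .8;0 -8 0 0 0 0 .8;0 -10 0 0 0 0 .8;0 -10 0 0 0 0 .8;0 -10 0 0 0 0 .8;0 -10 0 0 0 0 .8;0 -8 0 0 0 0 .8;0 0 0 0 0 0 .8' 20
python3 -c "
from h import *
st()
c=save('w3','wrist')"
```

```text
time: 7.65
tool_pos: [0.5924, -0.2697, 0.051]
eef_rot: [[-0.001, 1.0, -0.001], [0.0, -0.001, -1.0], [-1.0, -0.001, -0.0]]
wrist_force: [-0.0, -0.3, -0.9]
grip_width: 0.0352
t 7.65 tcp [ 0.5924 -0.2697  0.051 ] F [-0.  -0.3 -0.9] w 0.0352 q [ 0.33  0.82  0.1   1.64 -0.11  0.7  -1.09]
```

View pics/w3.png

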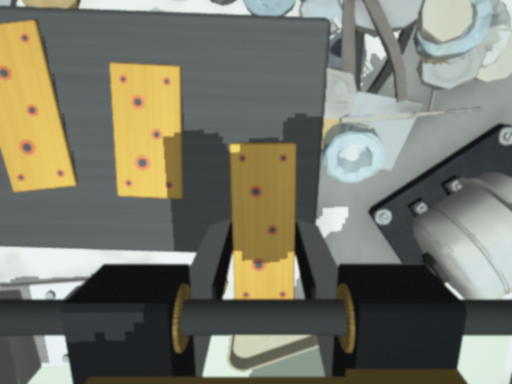

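```bash
python3 -m pendant '0 0 0 0 0 0 .45;0 0 0 0 0 0 .45;0 0 0 0 0 0 .45;-15 0 0 0 0 0 .45;-15 -10 0 0 0 0 .45;0 -20 0 0 0 0 .45;0 -15 0 0 0 0 .45;0 0 0 0 0 0 .45' 20
python3 -c "
from h import *
st()
c=save('w4','wrist');print(onz(c,(264,143),.053)); plates(c,.053)
t=r.capture('top');plates(t,.053,(215,95,300,175),60)"
```

```text
time: 8.7
tool_pos: [0.5471, -0.2702, 0.0823]
eef_rot: [[0.0, 1.0, -0.002], [-0.001, -0.002, -1.0], [-1.0, 0.0, 0.001]]
wrist_force: [-0.3, -0.8, 0.3]
grip_width: 0.0517
t 8.7 tcp [ 0.5471 -0.2702  0.0823] F [-0.3 -0.8  0.3] w 0.0517 q [ 0.35  0.73  0.1   1.74 -0.1   0.68 -1.07]
[ 0.59662394 -0.27034527  0.053     ]
pix [261. 137.] ctr [ 0.5976 -0.2685] L,W 0.0958 0.035 yaw -1.5 x 0.5496 0.6455 fill 0.93
pix [156.5  56.5] ctr [ 0.6458 -0.2077] L,W 0.062 0.0353 yaw -6.0 x 0.6149 0.6767 fill 0.94
pix [50.8 50.2] ctr [ 0.6494 -0.1467] L,W 0.0624 0.0359 yaw 3.3 x 0.6145 0.6836 fill 0.86
pix [235.5 128.1] ctr [ 0.662  -0.1459] L,W 0.0838 0.0356 yaw 5.6 x 0.6186 0.7055 fill 0.89
```

View pics/w4.png

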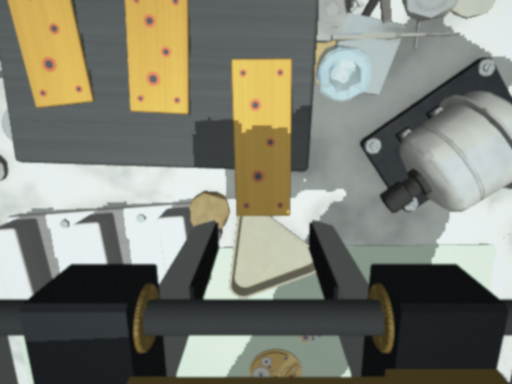

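```bash
python3 -m pendant '0 15 0 0 0 0 .45;15 0 0 0 0 0 .45;15 0 0 0 0 0 .45;12 0 0 0 0 0 .45;6 0 0 0 0 0 .45;0 0 0 0 0 0 .45;0 0 0 0 0 0 .45;0 0 0 0 0 0 .45'
python3 -c "
from h import *
st();to([.563,-.2697,.034],0)
"
```

```text
time: 9.8
tool_pos: [0.5636, -0.2697, 0.0335]
eef_rot: [[0.001, 1.0, -0.001], [-0.0, -0.001, -1.0], [-1.0, 0.001, 0.0]]
wrist_force: [-1.1, -0.6, -0.5]
grip_width: 0.0516
t 9.8 tcp [ 0.5636 -0.2697  0.0335] F [-1.1 -0.6 -0.5] w 0.0516 q [ 0.35  0.81  0.09  1.72 -0.11  0.61 -1.07]
shift [-0.5 -0.6 -0. ] yaw now -0.04 turnx -0.04 tilt 0.06
```

Grip 40 N and lift.

```bash
python3 -m pendant '0 0 0 0 0 0 .7;0 0 0 0 0 0 .8;0 0 0 0 0 0 .8;0 0 0 0 0 0 .8;-3 0 0 0 0 0 .8;-6 0 0 0 0 0 .8;-12 0 0 0 0 0 .8;-15 0 0 0 0 0 .8' 45
python3 -c "
from h import *
st()
c=save('w5','wrist');s=r.capture('scene');crop(s,190,120,350,240,4,'s5')"
```

```text
time: 10.8
tool_pos: [0.5632, -0.2696, 0.07]
eef_rot: [[0.0, 1.0, -0.001], [-0.0, -0.001, -1.0], [-1.0, 0.0, 0.0]]
wrist_force: [0.5, -0.8, -0.3]
grip_width: 0.0345
t 10.8 tcp [ 0.5632 -0.2696  0.07  ] F [ 0.5 -0.8 -0.3] w 0.0345 q [ 0.34  0.76  0.1   1.71 -0.11  0.68 -1.08]
```

View pics/s5.png

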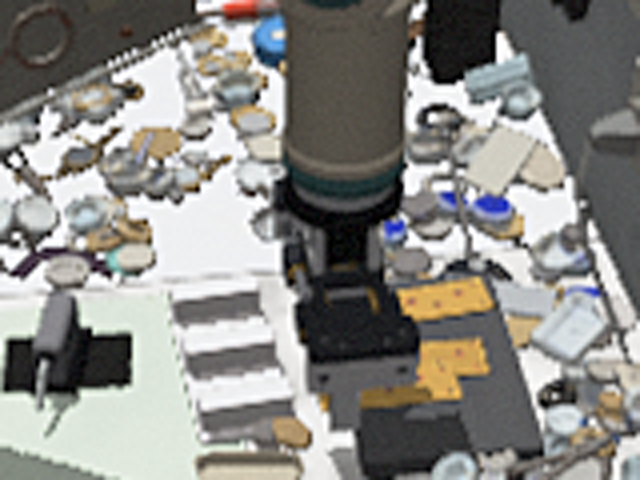

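View pics/w5.png

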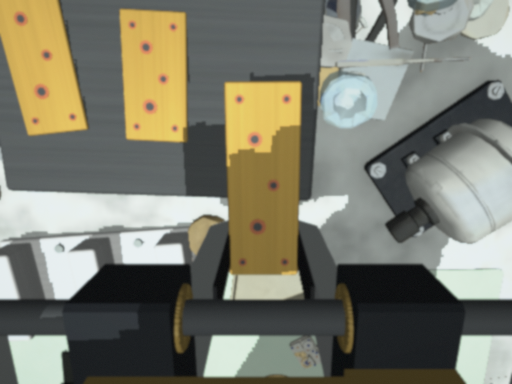

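```bash
python3 -m pendant '-20 0 0 0 0 0 .8;0 -20 0 -2 0 0 .8;0 -25 0 -2 0 0 .8;0 -25 -20 0 0 0 .8;0 -20 -20 0 0 0 .8;0 0 -17 0 0 0 .8;0 0 0 0 0 0 .8;0 0 0 0 0 0 .8'
python3 -c "
from h import *
st();to([.473,-.2086,.09],4.2)
c=save('w6','wrist')"
```

```text
time: 11.9
tool_pos: [0.4709, -0.2173, 0.0891]
eef_rot: [[0.002, 0.998, 0.07], [-0.001, 0.07, -0.998], [-1.0, 0.002, 0.001]]
wrist_force: [0.1, 0.1, -1.5]
grip_width: 0.0348
t 11.9 tcp [ 0.4709 -0.2173  0.0891] F [ 0.1  0.1 -1.5] w 0.0348 q [ 0.33  0.62  0.08  1.99 -0.09  0.53 -1.04]
shift [-0.9  2.7 -8.5] yaw now 3.99 turnx -0.21 tilt 0.11
```

View pics/w6.png

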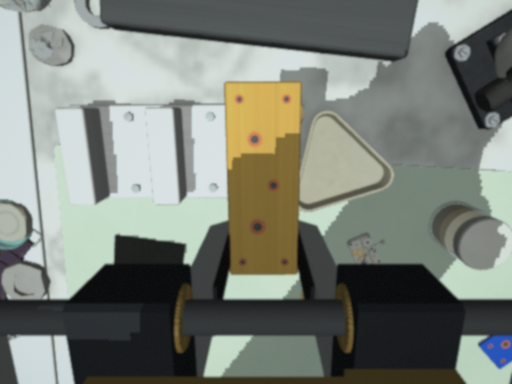

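```bash
python3 -c "
from h import *
c=r.capture('wrist'); crop(c,40,90,240,220,4,'w6c')
for rib in [[(57,109),(85,107),(94,203),(67,205)],[(147,108),(173,107),(180,202),(153,203)]]:
  W=np.array([onz(c,p,.032)[:2] for p in rib]);print(W.round(4).tolist(),W.mean(0))
"
```

```text
[[0.5307, -0.0711], [0.5333, -0.0903], [0.4649, -0.0926], [0.462, -0.0726]] [ 0.49772459 -0.08163414]
[[0.5356, -0.1326], [0.5374, -0.1504], [0.47, -0.1557], [0.4678, -0.1359]] [ 0.50269895 -0.14364935]
```

View pics/w6c.png

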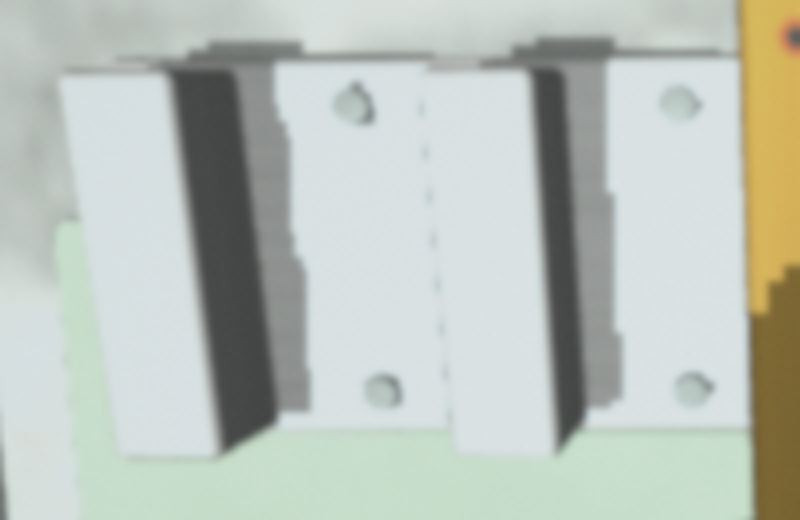

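```bash
python3 -c "
from h import *
c=r.capture('wrist')
for p in [(301,198),(305,172),(312,140),(320,115),(311,209)]: print(onz(c,p,.021)[:2].round(4))
to([.4727,-.2065,.06],4.2)
"
```

```text
[ 0.4758 -0.2456]
[ 0.4962 -0.2467]
[ 0.5203 -0.2495]
[ 0.5385 -0.2534]
[ 0.4675 -0.2542]
shift [ 28.9   3.4 -10.7] yaw now 3.93 turnx -0.27 tilt 0.05
```

```bash
python3 -m pendant '0 3 -6 0 0 0 .8;10 0 -5.5 0 0 0 .8;20 0 0 0 0 0 .8;20 0 0 0 0 0 .8;10 0 0 0 0 0 .8;0 0 0 0 0 0 .8;0 0 0 0 0 0 .8;0 0 0 0 0 0 .8'
python3 -c "
from h import *
st();to([.4727,-.2055,.0155],4.2)
c=save('w7','wrist')"
```

```text
time: 13.05
tool_pos: [0.4721, -0.2052, 0.0296]
eef_rot: [[0.001, 0.998, 0.069], [-0.0, 0.069, -0.998], [-1.0, 0.001, 0.001]]
wrist_force: [-0.7, -0.1, -1.4]
grip_width: 0.0347
t 13.05 tcp [ 0.4721 -0.2052  0.0296] F [-0.7 -0.1 -1.4] w 0.0347 q [ 0.32  0.72  0.06  2.03 -0.1   0.39 -1.05]
shift [14.1  0.6  0.4] yaw now 3.96 turnx -0.24 tilt 0.08
```

View pics/w7.png

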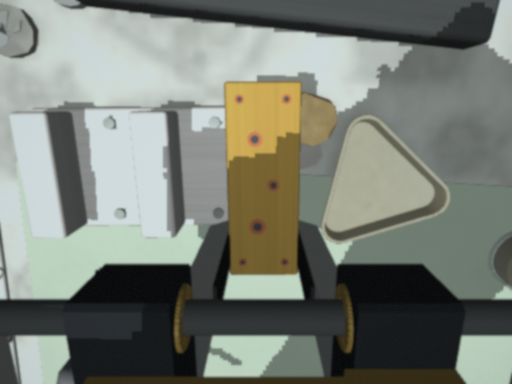

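Good clearance. Lower the rest, then release.

```bash
python3 -m pendant '6 0 0 0 0 0 .8;4 0 0 0 0 0 .8;2 0 0 0 0 0 .8;1 0 0 0 0 0 .8;0.5 0 0 0 0 0 .8;0 0 0 0 0 0 .8;0 0 0 0 0 0 .8;0 0 0 0 0 0 .8'
python3 -c "
from h import *
st();to([.4727,-.2055,.0155],4.2)"
```

```text
time: 14.1
tool_pos: [0.4713, -0.2048, 0.0166]
eef_rot: [[-0.0, 0.998, 0.069], [0.0, 0.069, -0.998], [-1.0, 0.0, -0.0]]
wrist_force: [-2.9, 0.3, 13.0]
grip_width: 0.0344
t 14.1 tcp [ 0.4713 -0.2048  0.0166] F [-2.9  0.3 13. ] w 0.0344 q [ 0.32  0.74  0.05  2.04 -0.1   0.37 -1.05]
shift [1.1 1.3 0.7] yaw now 3.95 turnx -0.25 tilt 0.01
```

```bash
python3 -m pendant '0 0 0 0 0 0 .57;0 0 0 0 0 0 .56;0 0 0 0 0 0 .55;0 0 0 0 0 0 .55;-5 0 0 0 0 0 .55;-15 0 0 0 0 0 .55;-30 0 0 0 0 0 .55;-30 -10 0 0 0 0 .55'
python3 -c "
from h import *
st()
c=save('w8','wrist');plates(c,.035)"
```

```text
time: 15.1
tool_pos: [0.4624, -0.2056, 0.0972]
eef_rot: [[0.002, 0.998, 0.07], [-0.0, 0.07, -0.998], [-1.0, 0.001, 0.0]]
wrist_force: [-0.4, 0.6, -0.8]
grip_width: 0.042
t 15.1 tcp [ 0.4624 -0.2056  0.0972] F [-0.4  0.6 -0.8] w 0.042 q [ 0.31  0.59  0.08  2.02 -0.09  0.53 -1.05]
pix [263. 144.] ctr [ 0.5054 -0.202 ] L,W 0.0962 0.0343 yaw 2.9 x 0.4561 0.5545 fill 0.94
```

View pics/w8.png

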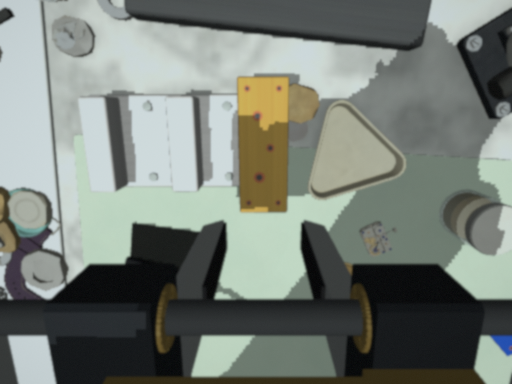

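```bash
python3 -c "
from h import *
to([.655,-.1467,.09],5.6)"
python3 -m pendant '0 25 -8 -1.6 0 0 .5;0 30 -8 0 0 0 .5;0 30 -8 0 0 0 .5;0 30 -8 0 0 0 .5;0 30 -6 0 0 0 .5;0 30 -4 0 0 0 .5;0 20 0 0 0 0 .5;0 0 0 0 0 0 .5'
python3 -c "
from h import *
st();to([.655,-.1467,.0512],5.6)
c=save('w9','wrist');plates(c,.053)"
```

```text
shift [ 11.1 196.5 -46.8] yaw now 3.91 turnx -1.69 tilt 0.28
time: 16.15
tool_pos: [0.653, -0.1449, 0.0959]
eef_rot: [[0.001, 0.995, 0.098], [0.0, 0.098, -0.995], [-1.0, 0.001, 0.0]]
wrist_force: [-0.0, -1.1, -0.7]
grip_width: 0.0472
t 16.15 tcp [ 0.653  -0.1449  0.0959] F [-0.  -1.1 -0.7] w 0.0472 q [ 0.12  0.78  0.1   1.56 -0.1   0.81 -1.21]
shift [44.7  1.8  1.9] yaw now 5.64 turnx 0.04 tilt 0.08
pix [313.5 356. ] ctr [ 0.5392 -0.1951] L,W 0.0389 0.0316 yaw 8.6 x 0.5183 0.56 fill 0.93
pix [351.8 220.5] ctr [ 0.652  -0.2068] L,W 0.0696 0.0353 yaw -2.7 x 0.6145 0.689 fill 0.76
pix [264.5 197. ] ctr [ 0.6624 -0.1444] L,W 0.0829 0.0349 yaw 4.5 x 0.6193 0.7053 fill 0.94
```

View pics/w9.png

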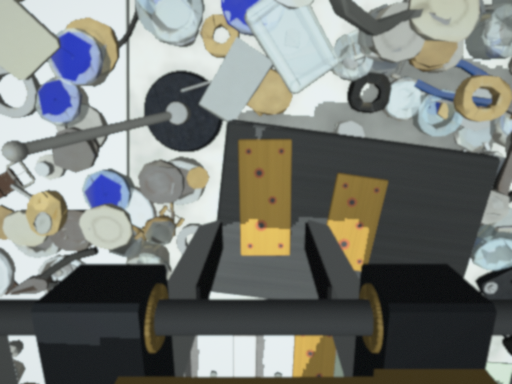

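```bash
python3 -m pendant '12 2 0 0 0 0 .5;15 0 0 0 0 0 .5;12 0 0 0 0 0 .5;5 0 0 0 0 0 .5;0 0 0 0 0 0 .5;0 0 0 0 0 0 .5;0 0 0 0 0 0 .5;0 0 0 0 0 0 .5' 20
python3 -c "
from h import *
st();to([.655,-.1447,.0512],5.0)"
```

```text
time: 17.2
tool_pos: [0.654, -0.1454, 0.0516]
eef_rot: [[0.0, 0.995, 0.097], [-0.0, 0.097, -0.995], [-1.0, 0.0, 0.0]]
wrist_force: [0.7, 0.2, -0.6]
grip_width: 0.0468
t 17.2 tcp [ 0.654  -0.1454  0.0516] F [ 0.7  0.2 -0.6] w 0.0468 q [ 0.12  0.84  0.09  1.58 -0.11  0.73 -1.21]
shift [ 0.4  1.1 -0.6] yaw now 5.56 turnx 0.56 tilt 0.02
```

Close and drag 66 mm.

```bash
python3 -m pendant '0.5 0 0 0 0 0 .5;0 0 0 0 0 0 .6;0 0 0 0 0 0 .7;0 0 0 0 0 0 .8;0 0 0 0 0 0 .8;0 -4 0 0 0 0 .8;0 -8 0 0 0 0 .8;0 -8 0 0 0 0 .8' 20
python3 -m pendant '0 -10 0 0 0 0 .8;0 -10 0 0 0 0 .8;0 -10 0 0 0 0 .8;0 -10 0 0 0 0 .8;0 -5 0 0 0 0 .8;0 0 0 0 0 0 .8;0 0 0 0 0 0 .8;0 0 0 0 0 0 .8'
python3 -c "
from h import *
st()"
python3 -m pendant '0 0 0 0 0 0 .5;0 0 0 0 0 0 .5;0 0 0 0 0 0 .5;-15 0 0 0 0 0 .5;-15 -10 0 0 0 0 .5;0 -20 0 0 0 0 .5;0 -15 0 0 0 0 .5;0 0 0 0 0 0 .5'
python3 -c "
from h import *
st()
c=save('w10','wrist');plates(c,.053)"
```

```text
time: 18.2
tool_pos: [0.6332, -0.1474, 0.051]
eef_rot: [[-0.0, 0.995, 0.097], [0.0, 0.097, -0.995], [-1.0, -0.0, -0.0]]
wrist_force: [0.8, -0.5, 0.0]
grip_width: 0.0348
time: 19.2
tool_pos: [0.5896, -0.1516, 0.0509]
eef_rot: [[0.0, 0.995, 0.097], [-0.0, 0.097, -0.995], [-1.0, 0.0, 0.0]]
wrist_force: [0.8, -0.3, 0.7]
grip_width: 0.0349
t 19.2 tcp [ 0.5896 -0.1516  0.0509] F [ 0.8 -0.3  0.7] w 0.0349 q [ 0.15  0.77  0.08  1.76 -0.1   0.61 -1.18]
time: 20.2
tool_pos: [0.5433, -0.1566, 0.0822]
eef_rot: [[0.0, 0.995, 0.096], [-0.0, 0.096, -0.995], [-1.0, 0.0, 0.0]]
wrist_force: [0.0, 0.3, 0.3]
grip_width: 0.0469
t 20.2 tcp [ 0.5433 -0.1566  0.0822] F [0.  0.3 0.3] w 0.0469 q [ 0.17  0.68  0.09  1.87 -0.1   0.6  -1.15]
pix [321.7 250.7] ctr [ 0.5232 -0.1976] L,W 0.0725 0.0319 yaw 6.2 x 0.4865 0.5598 fill 0.44
pix [262.  130.5] ctr [ 0.5982 -0.1501] L,W 0.082 0.0351 yaw 4.1 x 0.5556 0.6406 fill 0.93
pix [369.   54.8] ctr [ 0.6479 -0.2079] L,W 0.0668 0.0353 yaw -0.3 x 0.6131 0.6824 fill 0.89
```

View pics/w10.png

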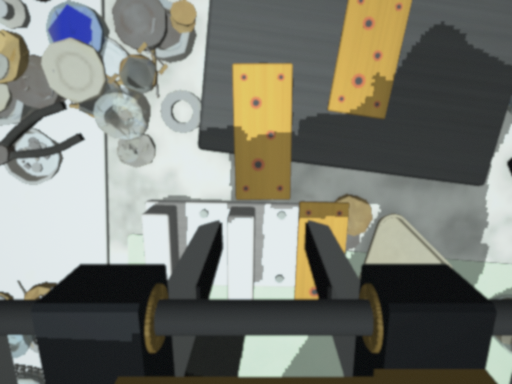

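```bash
python3 -m pendant '0 15 0 0 0 0 .5;0 11 0 0 0 0 .5;15 0 0 0 0 0 .5;15 0 0 0 0 0 .5;10 0 0 0 0 0 .5;5 0 0 0 0 0 .5;0 0 0 0 0 0 .5;0 0 0 0 0 0 .5'
python3 -c "
from h import *
st()"
python3 -m pendant '0 0 0 0 0 0 .7;0 0 0 0 0 0 .8;0 0 0 0 0 0 .8;0 0 0 0 0 0 .8;-3 0 0 0 0 0 .8;-6 0 0 0 0 0 .8;-12 0 0 0 0 0 .8;-15 0 0 0 0 0 .8' 45
python3 -c "
from h import *
st();to([.475,-.146,.09],4.2)
c=save('w11','wrist')"
```

```text
time: 21.25
tool_pos: [0.569, -0.1535, 0.0357]
eef_rot: [[-0.002, 0.995, 0.096], [0.0, 0.096, -0.995], [-1.0, -0.002, -0.001]]
wrist_force: [-2.1, 0.9, -2.1]
grip_width: 0.0469
t 21.25 tcp [ 0.569  -0.1535  0.0357] F [-2.1  0.9 -2.1] w 0.0469 q [ 0.17  0.77  0.08  1.82 -0.1   0.55 -1.16]
time: 22.25
tool_pos: [0.5718, -0.1533, 0.0735]
eef_rot: [[0.003, 0.995, 0.098], [-0.0, 0.098, -0.995], [-1.0, 0.003, 0.0]]
wrist_force: [0.4, -0.6, -1.0]
grip_width: 0.0349
t 22.25 tcp [ 0.5718 -0.1533  0.0735] F [ 0.4 -0.6 -1. ] w 0.0349 q [ 0.16  0.72  0.09  1.8  -0.1   0.62 -1.17]
shift [-16.8 -95.6 -16.7] yaw now 5.6 turnx 1.4 tilt 0.16
```

View pics/w11.png

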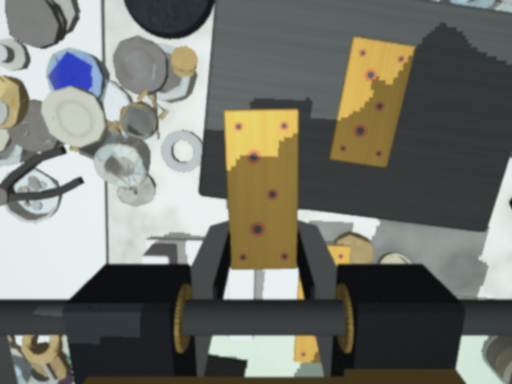

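```bash
python3 -m pendant '-12 0 0 0 0 0 .8;0 -20 0 1.4 0 0 .8;0 -25 0 0 0 0 .8;0 -25 0 0 0 0 .8;0 -20 -9 0 0 0 .8;0 -6 -8 0 0 0 .8;0 0 0 0 0 0 .8;0 0 0 0 0 0 .8'
python3 -c "
from h import *
st();to([.475,-.1461,.03],4.2)
c=save('w12','wrist')"
```

```text
time: 23.3
tool_pos: [0.4748, -0.1442, 0.0842]
eef_rot: [[0.002, 0.997, 0.073], [-0.0, 0.073, -0.997], [-1.0, 0.002, 0.001]]
wrist_force: [0.4, 0.8, -1.1]
grip_width: 0.0343
t 23.3 tcp [ 0.4748 -0.1442  0.0842] F [ 0.4  0.8 -1.1] w 0.0343 q [ 0.18  0.6   0.09  2.06 -0.1   0.49 -1.15]
shift [54.2 -0.   1.9] yaw now 4.2 turnx -0.0 tilt 0.1
```

View pics/w12.png

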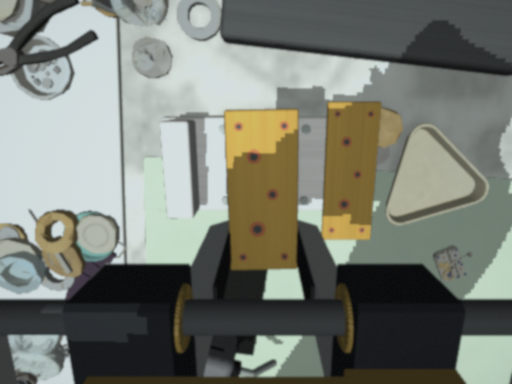

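```bash
python3 -m pendant '15 0 0.5 0 0 0 .8;20 0 0 0 0 0 .8;15 0 0 0 0 0 .8;8 0 0 0 0 0 .8;4 0 0 0 0 0 .8;2 0 0 0 0 0 .8;1 0 0 0 0 0 .8;0 0 0 0 0 0 .8'
python3 -c "
from h import *
st()"
```

```text
time: 24.35
tool_pos: [0.4736, -0.1446, 0.0197]
eef_rot: [[0.001, 0.997, 0.072], [-0.0, 0.072, -0.997], [-1.0, 0.001, 0.0]]
wrist_force: [-1.8, 0.2, 4.5]
grip_width: 0.0346
t 24.35 tcp [ 0.4736 -0.1446  0.0197] F [-1.8  0.2  4.5] w 0.0346 q [ 0.2   0.72  0.06  2.09 -0.12  0.33 -1.14]
```

```bash
python3 -m pendant '0.5 0 0 0 0 0 .8;0 0 0 0 0 0 .8;0 0 0 0 0 0 .57;0 0 0 0 0 0 .56;0 0 0 0 0 0 .55;0 0 0 0 0 0 .55;-5 0 0 0 0 0 .55;-15 0 0 0 0 0 .55'
python3 -m pendant '-25 0 0 0 0 0 .55;-25 -5 0 0 0 0 .55;-10 -5 0 0 0 0 .55;0 0 0 0 0 0 .55;0 0 0 0 0 0 .5;0 0 0 0 0 0 .5;0 0 0 0 0 0 .5;0 0 0 0 0 0 .5'
python3 -c "
from h import *
st();to([.65,-.2085,.09],-4)
c=save('w13','wrist');plates(c,.035)"
```

```text
time: 25.35
tool_pos: [0.4729, -0.1444, 0.0387]
eef_rot: [[-0.001, 0.997, 0.073], [0.0, 0.073, -0.997], [-1.0, -0.001, -0.0]]
wrist_force: [-0.3, -0.1, 0.5]
grip_width: 0.0421
time: 26.35
tool_pos: [0.4633, -0.1452, 0.0982]
eef_rot: [[-0.001, 0.997, 0.073], [0.0, 0.073, -0.997], [-1.0, -0.001, -0.0]]
wrist_force: [0.5, 0.9, -0.1]
grip_width: 0.0468
t 26.35 tcp [ 0.4633 -0.1452  0.0982] F [ 0.5  0.9 -0.1] w 0.0468 q [ 0.18  0.57  0.09  2.07 -0.1   0.51 -1.15]
shift [  8.1 181.6  76.7] yaw now 4.16 turnx 8.16 tilt 0.03
pix [264.1 150.2] ctr [ 0.5023 -0.1426] L,W 0.0826 0.0349 yaw 5.4 x 0.4592 0.5452 fill 0.91
pix [347.  151.1] ctr [ 0.5053 -0.2027] L,W 0.0975 0.0348 yaw 6.5 x 0.4562 0.5543 fill 0.92
```

View pics/w13.png

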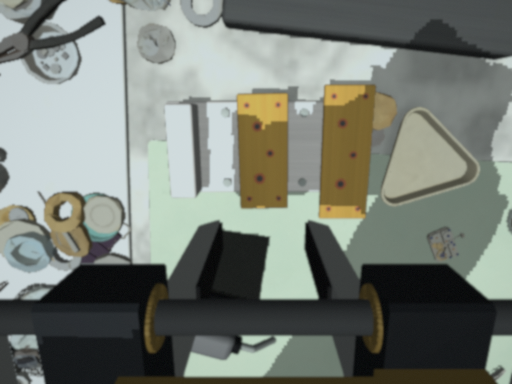

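```bash
python3 -m pendant '0 25 12 8 0 0 .5;0 25 8 0 0 0 .5;0 30 8 0 0 0 .5;0 30 8 0 0 0 .5;0 30 7 0 0 0 .5;0 30 5 0 0 0 .5;0 10 3 0 0 0 .5;0 0 0 0 0 0 .5' 20
python3 -c "
from h import *
st();to([.65,-.2085,.051],-4)
c=save('w14','wrist');plates(c,.053)"
```

```text
time: 27.4
tool_pos: [0.6406, -0.2048, 0.098]
eef_rot: [[-0.001, 0.998, -0.067], [0.0, -0.067, -0.998], [-1.0, -0.001, -0.0]]
wrist_force: [0.2, -0.6, -0.4]
grip_width: 0.0468
t 27.4 tcp [ 0.6406 -0.2048  0.098 ] F [ 0.2 -0.6 -0.4] w 0.0468 q [ 0.19  0.78  0.15  1.54 -0.14  0.82 -1.25]
shift [47.   9.6  3. ] yaw now -3.85 turnx 0.15 tilt 0.06
pix [270.9 356. ] ctr [ 0.52   -0.2022] L,W 0.0443 0.032 yaw 1.3 x 0.4967 0.5432 fill 0.85
pix [204. 356.] ctr [ 0.5237 -0.1493] L,W 0.0394 0.0311 yaw -7.3 x 0.5031 0.5443 fill 0.77
pix [267.  195.5] ctr [ 0.6508 -0.2076] L,W 0.0684 0.0348 yaw -4.9 x 0.6155 0.6861 fill 0.96
```

View pics/w14.png

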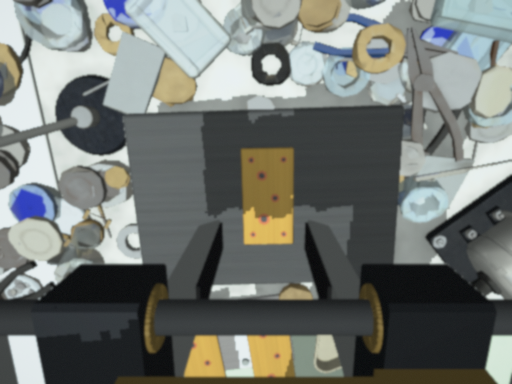

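```bash
python3 -m pendant '12 9 3 0 0 0 .5;15 0 0 0 0 0 .5;12 0 0 0 0 0 .5;8 0 0 0 0 0 .5;0 0 0 0 0 0 .5;0 0 0 0 0 0 .5;0 0 0 0 0 0 .5;0 0 0 0 0 0 .5' 20
python3 -c "
from h import *
st()"
```

```text
time: 28.45
tool_pos: [0.6501, -0.2083, 0.0515]
eef_rot: [[0.0, 0.998, -0.067], [-0.0, -0.067, -0.998], [-1.0, 0.0, 0.0]]
wrist_force: [-0.6, 0.5, 0.3]
grip_width: 0.0471
t 28.45 tcp [ 0.6501 -0.2083  0.0515] F [-0.6  0.5  0.3] w 0.0471 q [ 0.19  0.85  0.13  1.54 -0.15  0.76 -1.25]
```

```bash
python3 -m pendant '0.4 0 0 0 0 0 .5;0 0 0 0 0 0 .6;0 0 0 0 0 0 .7;0 0 0 0 0 0 .8;0 0 0 0 0 0 .8;0 -4 0 0 0 0 .8;0 -8 0 0 0 0 .8;0 -8 0 0 0 0 .8' 20
python3 -m pendant '0 -10 0 0 0 0 .8;0 -10 0 0 0 0 .8;0 -10 0 0 0 0 .8;0 -6 0 0 0 0 .8;0 -4 0 0 0 0 .8;0 0 0 0 0 0 .8;0 0 0 0 0 0 .8;0 0 0 0 0 0 .8'
python3 -m pendant '0 0 0 0 0 0 .5;0 0 0 0 0 0 .5;0 0 0 0 0 0 .5;-15 0 0 0 0 0 .5;-15 -10 0 0 0 0 .5;0 -20 0 0 0 0 .5;0 -15 0 0 0 0 .5;0 0 0 0 0 0 .5'
python3 -c "
from h import *
st()
c=save('w15','wrist');plates(c,.053)"
```

```text
time: 29.45
tool_pos: [0.6292, -0.207, 0.0511]
eef_rot: [[-0.0, 0.998, -0.067], [0.0, -0.067, -0.998], [-1.0, -0.0, -0.0]]
wrist_force: [-0.5, -0.4, -0.4]
grip_width: 0.0358
time: 30.45
tool_pos: [0.5905, -0.2043, 0.0511]
eef_rot: [[0.0, 0.998, -0.067], [-0.0, -0.067, -0.998], [-1.0, 0.0, 0.0]]
wrist_force: [0.3, -0.0, -1.2]
grip_width: 0.0352
time: 31.45
tool_pos: [0.5442, -0.2016, 0.0824]
eef_rot: [[0.0, 0.998, -0.068], [-0.0, -0.068, -0.998], [-1.0, 0.0, 0.0]]
wrist_force: [0.5, -0.3, 0.0]
grip_width: 0.047
t 31.45 tcp [ 0.5442 -0.2016  0.0824] F [ 0.5 -0.3  0. ] w 0.047 q [ 0.22  0.69  0.13  1.83 -0.14  0.63 -1.2 ]
pix [182.2 244.5] ctr [ 0.5294 -0.1456] L,W 0.0425 0.0321 yaw 5.0 x 0.505 0.5533 fill 0.55
pix [264.  194.6] ctr [ 0.5549 -0.2025] L,W 0.1413 0.0352 yaw -3.8 x 0.4835 0.6262 fill 0.86
```

View pics/w15.png

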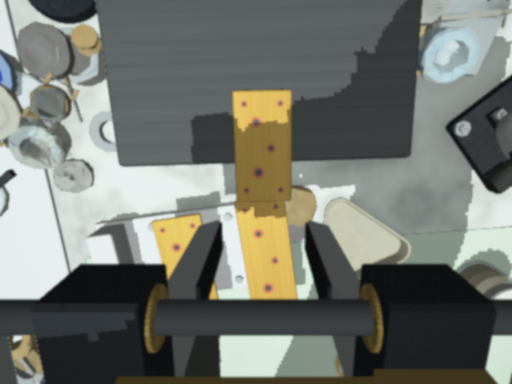

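```bash
python3 -m pendant '0 15 0 0 0 0 .5;0 9 0 0 0 0 .5;15 0 0 0 0 0 .5;15 0 0 0 0 0 .5;10 0 0 0 0 0 .5;4 0 0 0 0 0 .5;0 0 0 0 0 0 .5;0 0 0 0 0 0 .5'
python3 -c "
from h import *
st()"
python3 -m pendant '0 0 0 0 0 0 .7;0 0 0 0 0 0 .8;0 0 0 0 0 0 .8;0 0 0 0 0 0 .8;-3 0 0 0 0 0 .8;-6 0 0 0 0 0 .8;-12 0 0 0 0 0 .8;-15 0 0 0 0 0 .8' 45
python3 -c "
from h import *
st();to([.475,-.084,.09],4.2)
c=save('w16','wrist')"
```

```text
time: 32.5
tool_pos: [0.5695, -0.2031, 0.0375]
eef_rot: [[0.001, 0.998, -0.067], [-0.0, -0.067, -0.998], [-1.0, 0.001, 0.0]]
wrist_force: [0.3, 0.2, -1.0]
grip_width: 0.0471
t 32.5 tcp [ 0.5695 -0.2031  0.0375] F [ 0.3  0.2 -1. ] w 0.0471 q [ 0.22  0.79  0.12  1.78 -0.15  0.58 -1.2 ]
time: 33.5
tool_pos: [0.5692, -0.2029, 0.074]
eef_rot: [[-0.0, 0.998, -0.067], [-0.0, -0.067, -0.998], [-1.0, -0.0, 0.0]]
wrist_force: [-0.3, -0.8, -0.7]
grip_width: 0.0344
t 33.5 tcp [ 0.5692 -0.2029  0.074 ] F [-0.3 -0.8 -0.7] w 0.0344 q [ 0.22  0.73  0.13  1.76 -0.14  0.65 -1.21]
shift [ -16.  -101.9 -112.3] yaw now -3.84 turnx -8.04 tilt 0.0
```

View pics/w16.png

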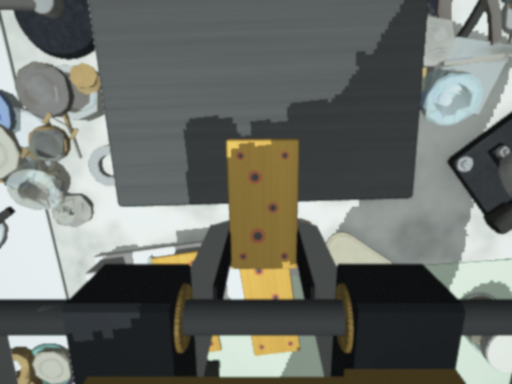

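```bash
python3 -m pendant '-16 0 0 -8 0 0 .8;0 -15 -20 0 0 0 .8;0 -20 -20 0 0 0 .8;0 -20 -20 0 0 0 .8;0 -15 -20 0 0 0 .8;0 -10 -15 0 0 0 .8;0 0 -10 0 0 0 .8;0 0 0 0 0 0 .8'
python3 -c "
from h import *
st();to([.4766,-.085,.03],4.2)
c=save('w17','wrist')"
```

```text
time: 34.55
tool_pos: [0.4829, -0.1034, 0.0893]
eef_rot: [[0.001, 0.997, 0.074], [-0.0, 0.074, -0.997], [-1.0, 0.001, 0.0]]
wrist_force: [0.6, 0.1, -1.0]
grip_width: 0.0347
t 34.55 tcp [ 0.4829 -0.1034  0.0893] F [ 0.6  0.1 -1. ] w 0.0347 q [ 0.09  0.59  0.1   2.06 -0.12  0.5  -1.22]
shift [ 59.3  -5.  -18.8] yaw now 4.24 turnx 0.04 tilt 0.08
```

View pics/w17.png

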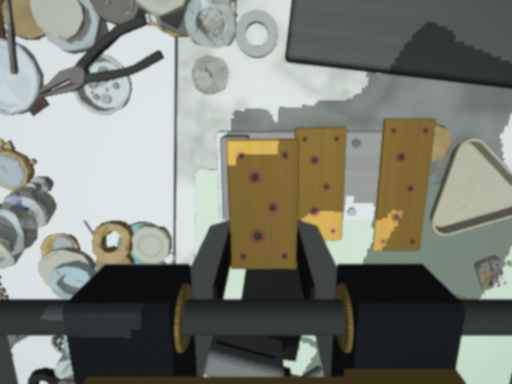

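```bash
python3 -m pendant '0 -5 -10 0 0 0 .8;0 0 -9 0 0 0 .8;15 0 0 0 0 0 .8;20 0 0 0 0 0 .8;15 0 0 0 0 0 .8;8 0 0 0 0 0 .8;0 0 0 0 0 0 .8;0 0 0 0 0 0 .8'
python3 -c "
from h import *
st();to([.4766,-.085,.019],4.2)
c=save('w18','wrist')"
```

```text
time: 35.6
tool_pos: [0.4758, -0.0855, 0.0314]
eef_rot: [[0.001, 0.997, 0.072], [-0.0, 0.072, -0.997], [-1.0, 0.001, 0.0]]
wrist_force: [-0.8, -0.1, -0.1]
grip_width: 0.0345
t 35.6 tcp [ 0.4758 -0.0855  0.0314] F [-0.8 -0.1 -0.1] w 0.0345 q [ 0.07  0.69  0.07  2.12 -0.14  0.34 -1.24]
shift [12.4  0.8 -0.5] yaw now 4.16 turnx -0.04 tilt 0.04
```

View pics/w18.png

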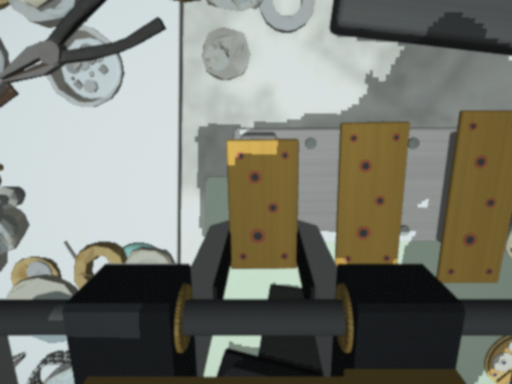

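```bash
python3 -m pendant '5 0 0 0 0 0 .8;3 0 0 0 0 0 .8;2 0 0 0 0 0 .8;1 0 0 0 0 0 .8;1 0 0 0 0 0 .8;0 0 0 0 0 0 .8;0 0 0 0 0 0 .8;0 0 0 0 0 0 .8'
python3 -c "
from h import *
st()"
```

```text
time: 36.65
tool_pos: [0.4754, -0.0854, 0.0208]
eef_rot: [[0.001, 0.997, 0.072], [0.0, 0.072, -0.997], [-1.0, 0.001, -0.0]]
wrist_force: [-4.0, 1.1, 21.4]
grip_width: 0.0349
t 36.65 tcp [ 0.4754 -0.0854  0.0208] F [-4.   1.1 21.4] w 0.0349 q [ 0.07  0.71  0.07  2.12 -0.14  0.31 -1.24]
```

```bash
python3 -m pendant '-0.8 0 0 0 0 0 .8;0 0 0 0 0 0 .8;0 0 0 0 0 0 .57;0 0 0 0 0 0 .56;0 0 0 0 0 0 .55;0 0 0 0 0 0 .55;-5 0 0 0 0 0 .55;-15 0 0 0 0 0 .55'
python3 -m pendant '-25 0 0 0 0 0 .55;-25 0 10 0 0 0 .55;-10 0 25 0 0 0 .55;0 0 30 0 0 0 .55;0 0 30 0 0 0 .5;0 0 30 0 0 0 .4;0 0 0 0 0 0 .4;0 0 0 0 0 0 .4'
python3 -c "
from h import *
st()
c=save('w19','wrist');plates(c,.035); t=r.capture('top'); crop(t,190,150,330,270,5,'t19');s=r.capture('scene'); crop(s,170,160,330,280,5,'s19')"
```

```text
time: 37.65
tool_pos: [0.4749, -0.0853, 0.0401]
eef_rot: [[-0.001, 0.997, 0.073], [0.0, 0.073, -0.997], [-1.0, -0.001, -0.0]]
wrist_force: [0.2, 0.3, -0.2]
grip_width: 0.0425
time: 38.65
tool_pos: [0.4844, -0.2089, 0.1003]
eef_rot: [[0.0, 0.997, 0.073], [0.001, 0.073, -0.997], [-1.0, 0.0, -0.001]]
wrist_force: [0.7, -0.1, -0.4]
grip_width: 0.0566
t 38.65 tcp [ 0.4844 -0.2089  0.1003] F [ 0.7 -0.1 -0.4] w 0.0566 q [ 0.3   0.61  0.09  1.96 -0.09  0.58 -1.05]
pix [ 97.1 174.4] ctr [ 0.4966 -0.083 ] L,W 0.0718 0.0353 yaw 2.5 x 0.4573 0.5355 fill 0.9
pix [175.1 172.1] ctr [ 0.5021 -0.1411] L,W 0.083 0.0349 yaw 2.9 x 0.4582 0.5457 fill 0.92
pix [257.5 173. ] ctr [ 0.5053 -0.2024] L,W 0.0957 0.0348 yaw 2.9 x 0.4562 0.5543 fill 0.92
```

View pics/w19.png

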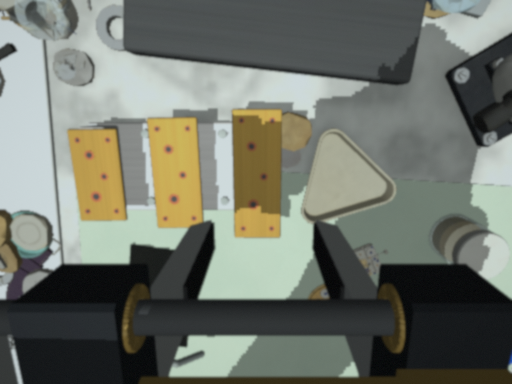

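View pics/t19.png

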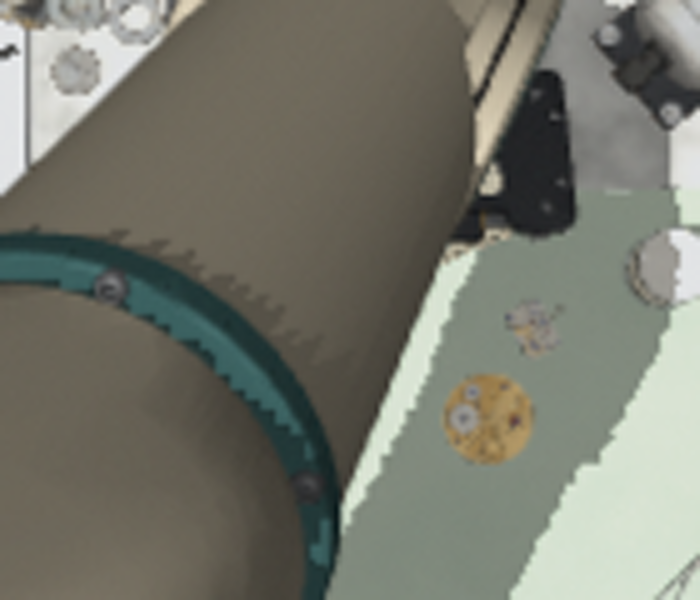

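View pics/s19.png

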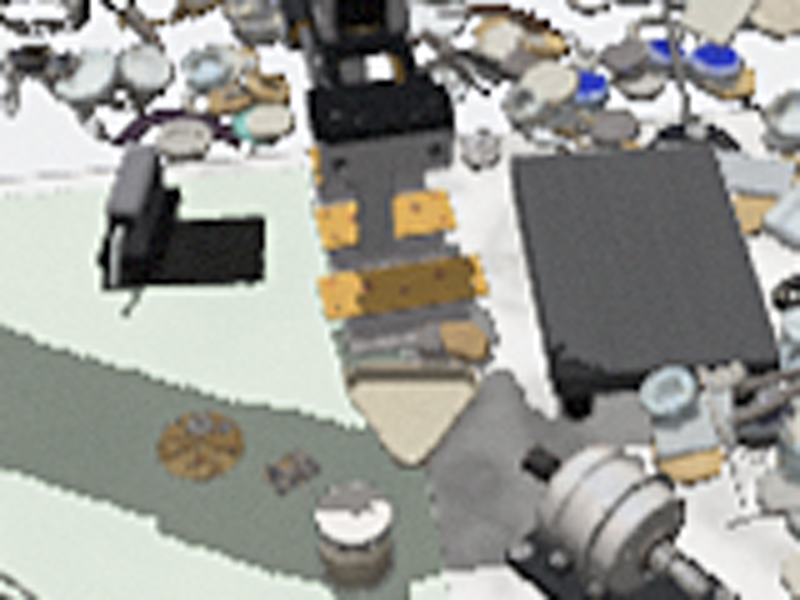

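```bash
python3 -m pendant '-20 0 30 -10 0 0 .2;-20 0 30 -10 0 0 .2;-20 0 40 -10 0 0 .2;0 30 40 -10 0 0 .2;0 40 30 -10 0 0 .2;0 0 0 -10 0 0 .2;0 0 0 -10 0 0 .2;0 0 0 -6 0 0 .2'
python3 -c "
from h import *
st()
c=save('w20','wrist'); t=save('top20','top'); crop(t,190,150,330,290,4,'t20');s=r.capture('scene'); crop(s,170,160,330,280,5,'s20')"
```

```text
time: 39.8
tool_pos: [0.6074, -0.3141, 0.1595]
eef_rot: [[-0.001, 0.165, 0.986], [0.001, 0.986, -0.165], [-1.0, 0.001, -0.001]]
wrist_force: [-0.2, 0.1, 0.6]
grip_width: 0.0753
t 39.8 tcp [ 0.6074 -0.3141  0.1595] F [-0.2  0.1  0.6] w 0.0753 q [ 0.6   0.74 -0.29  1.45  0.23  0.99  0.08]
```

View pics/w20.png

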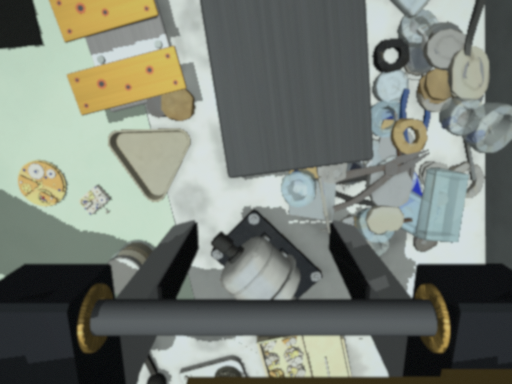

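View pics/top20.png

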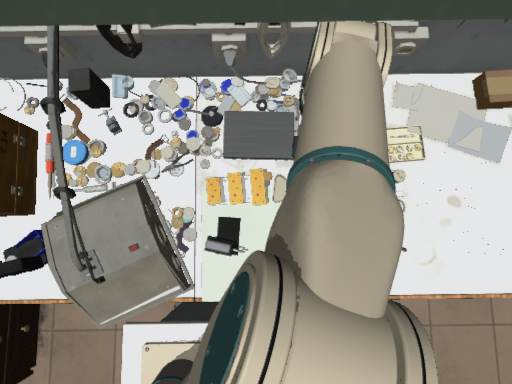

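View pics/s20.png

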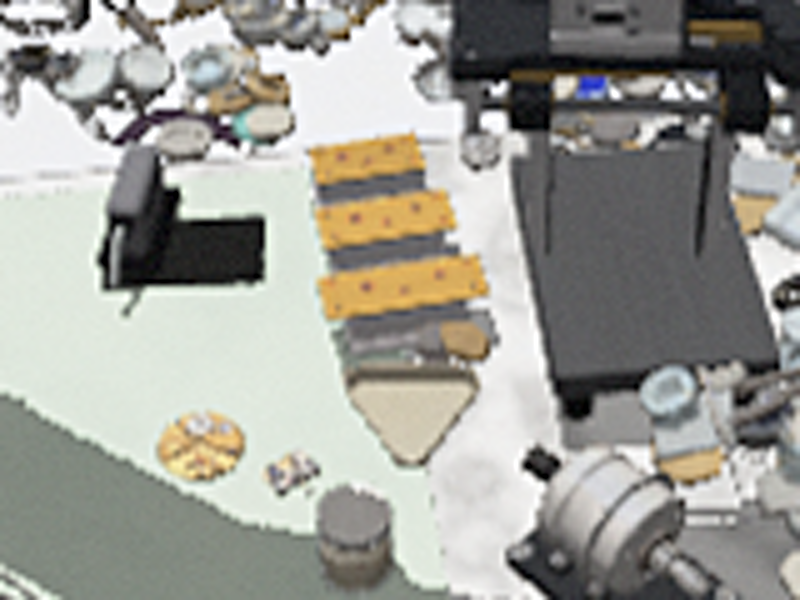

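```bash
python3 -c "
from h import *
t=r.capture('top'); crop(t,200,210,260,265,10,'t21');plates(t,.035,(200,160,285,210),60)"
```

```text
pix [213.2 190.1] ctr [ 0.4975 -0.0843] L,W 0.0691 0.0335 yaw 4.7 x 0.4619 0.5331 fill 0.89
pix [235.1 187.8] ctr [ 0.5029 -0.1427] L,W 0.0818 0.0338 yaw 5.2 x 0.4607 0.5451 fill 0.9
pix [258.  186.3] ctr [ 0.5061 -0.2039] L,W 0.0958 0.0355 yaw 3.7 x 0.4571 0.5552 fill 0.88
```

View pics/t21.png

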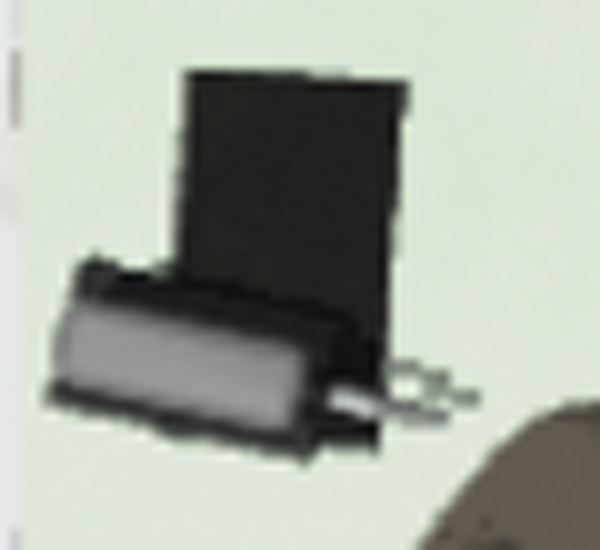

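```bash
python3 -c "
from h import *
c=r.capture('top')
def T(x,y,z,o=(200,210),k=10): return onz(c,(o[0]+(x+.5)/k-.5,o[1]+(y+.5)/k-.5),z)[:2]
W=np.array([T(x,y,.047) for x,y in [(70,303),(308,348),(295,425),(60,378)]]);print('body',W.round(4).tolist(),W.mean(0)); d=(W[1]+W[2]-W[0]-W[3]);print(np.degrees(np.arctan2(d[1],d[0])))
W=np.array([T(x,y,.006) for x,y in [(92,257),(360,330),(310,462),(45,398)]]);print('foot',W.round(4).tolist(),W.mean(0)); d=(W[1]+W[2]-W[0]-W[3]);print(np.degrees(np.arctan2(d[1],d[0])))
W=np.array([T(x,y,.003) for x,y in [(185,70),(410,80),(378,450)]]);print('pad',W.round(4).tolist(),(W[0]+W[2])/2)
print('tip',T(478,398,0),T(445,415,.016))
"

```

```text
body [[0.3665, -0.0689], [0.3542, -0.1303], [0.3347, -0.1269], [0.3475, -0.0664]] [ 0.35073638 -0.09812125]
-101.62119971766919
foot [[0.3783, -0.0691], [0.3578, -0.1414], [0.323, -0.1278], [0.3409, -0.0566]] [ 0.35001188 -0.09873673]
-104.97669884294193
pad [[0.4285, -0.0939], [0.425, -0.1553], [0.3258, -0.1459]] [ 0.3771601  -0.11989581]
tip [ 0.33908247 -0.17286245] [ 0.33537716 -0.16441696]
```

```bash
python3 - <<'E'
import numpy as np
D=np.array([[.5855,-.3215,.1457,.72,1.52],[.6552,-.2718,.1013,.83,1.43],[.6554,-.2697,.0539,.88,1.45],[.5924,-.2697,.051,.82,1.64],[.5471,-.2702,.0823,.73,1.74],[.4709,-.2173,.0891,.62,1.99],[.4721,-.2052,.0296,.72,2.03],[.4624,-.2056,.0972,.59,2.02],[.4736,-.1446,.0197,.72,2.09],[.4758,-.0855,.0314,.69,2.12],[.653,-.1449,.0959,.78,1.56],[.1864,-.6227,.2055,.63,1.52],[.4829,-.1034,.0893,.59,2.06]])
r=np.hypot(D[:,0],D[:,1]);z=D[:,2];a=D[:,3];b=a+D[:,4]
# z=h+L1cos a+o1 sin a... ; r=c+...
n=len(r)
A=np.zeros((2*n,6));y=np.concatenate([r,z])
A[:n]=np.c_[np.sin(a),np.cos(a),np.sin(b),np.cos(b),np.ones(n),0*a]
A[n:]=np.c_[np.cos(a),-np.sin(a),np.cos(b),-np.sin(b),0*a,np.ones(n)]
p,res,_,_=np.linalg.lstsq(A,y,rcond=None);print(p,np.abs(A@p-y).max())
from scipy.optimize import fsolve
f=lambda q,rt,zt:[p[0]*np.sin(q[0])+p[1]*np.cos(q[0])+p[2]*np.sin(q[0]+q[1])+p[3]*np.cos(q[0]+q[1])+p[4]-rt,p[0]*np.cos(q[0])-p[1]*np.sin(q[0])+p[2]*np.cos(q[0]+q[1])-p[3]*np.sin(q[0]+q[1])+p[5]-zt]
for rt,zt in [(.45,.1),(.42,.1),(.4,.1),(.38,.05),(.365,.02),(.365,.08),(.4,.04)]:
    q=fsolve(f,[.5,2.2],args=(rt,zt));print(rt,zt,q,np.pi-q.sum())
E
```

```text
[ 0.55654701 -0.00490365  0.38182877 -0.00390499  0.00356541 -0.0407285 ] 0.003758564083897499
0.45 0.1 [0.52938641 2.16217691] 0.4500293346280446
0.42 0.1 [0.50122002 2.23743307] 0.40293956543618803
0.4 0.1 [0.48318777 2.28703166] 0.3713732259780098
0.38 0.05 [0.58807532 2.37468128] 0.17883605429543348
0.365 0.02 [0.66234685 2.42909227] 0.050153538409096754
0.365 0.08 [0.50310815 2.39081056] 0.24767394910479457
0.4 0.04 [0.62263515 2.32920955] 0.18974795474912343
```

```bash
python3 -c "
from h import *
st();to([.45,-.15,.14],87)"
python3 -m pendant '0 20 -25 -6.5 0 0 .3;0 25 -25 0 0 0 .3;0 25 -25 0 0 0 .3;0 25 -25 0 0 0 .3;0 25 -25 0 0 0 .3;0 20 -25 0 0 0 .3;10 0 0 0 0 0 .3;10 0 0 0 0 0 .3'
python3 -c "
from h import *
st();to([.45,-.12,.14],87)"
```

```text
t 40.05 tcp [ 0.6073 -0.3149  0.1598] F [-0.5  0.   0.4] w 0.075 q [ 0.6   0.74 -0.29  1.45  0.23  0.99  0.08]
shift [  19.9  135.4 -183.3] yaw now 80.1 turnx -6.9 tilt 0.02
time: 41.05
tool_pos: [0.4692, -0.165, 0.1397]
eef_rot: [[0.002, 0.059, 0.998], [-0.001, 0.998, -0.059], [-1.0, -0.001, 0.002]]
wrist_force: [0.6, -1.4, -0.1]
grip_width: 0.0659
t 41.05 tcp [ 0.4692 -0.165   0.1397] F [ 0.6 -1.4 -0.1] w 0.0659 q [ 0.5   0.52 -0.32  2.    0.26  0.66 -0.04]
shift [ -0.4  43.8 -21.8] yaw now 86.61 turnx -0.39 tilt 0.1
```

```bash
python3 -m pendant '0 10 -10 0 2.5 0 .3;0 15 -15 0 2.5 0 .3;0 15 -15 0 2.5 0 .3;0 10 -15 0 2.5 0 .3;0 5 -10 0 0 0 .3;0 0 0 0 0 0 .3;0 0 0 0 0 0 .3;0 0 0 0 0 0 .3'
python3 -c "
from h import *
st();to([.347,-.108,.08],87);to([.347,-.108,.022],87)
c=save('w22','wrist');s=save('s22','scene')"
```

```text
time: 42.05
tool_pos: [0.4073, -0.1063, 0.1455]
eef_rot: [[-0.173, 0.059, 0.983], [0.01, 0.998, -0.058], [-0.985, -0.0, -0.173]]
wrist_force: [-0.8, 0.9, 0.8]
grip_width: 0.066
t 42.05 tcp [ 0.4073 -0.1063  0.1455] F [-0.8  0.9  0.8] w 0.066 q [ 0.4   0.51 -0.33  2.03  0.23  0.81 -0.13]
shift [ 74.9  -5.3 -47.8] yaw now 86.61 turnx -0.39 tilt 9.96
shift [132.1  -5.3 -37.8] yaw now 86.61 turnx -0.39 tilt 9.96
```

View pics/w22.png

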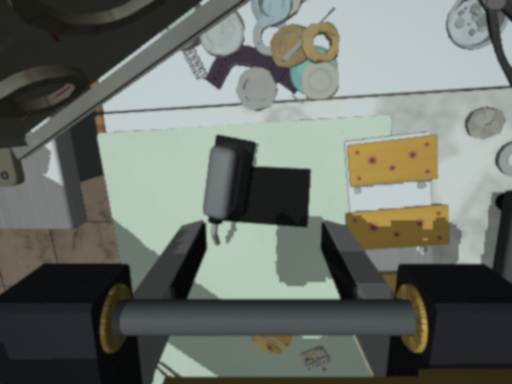

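View pics/s22.png

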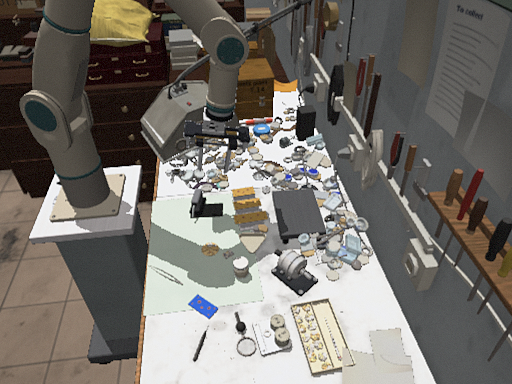

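```bash
python3 -c "
from h import *
to([.352,-.106,.075],87)"
python3 -m pendant '15 0 -8 0 0 0 .3;15 0 -8 0 0 0 .3;15 -2 -8 0 0 0 .3;15 0 -8 0 0 0 .3;15 0 -8 0 0 0 .3;0 0 -2 0 0 0 .3;0 0 0 0 0 0 .3;0 0 0 0 0 0 .3'
python3 -c "
from h import *
st();to([.352,-.106,.013],87)
c=save('w23','wrist')"
```

```text
shift [ 79.   -3.2 -42. ] yaw now 86.62 turnx -0.38 tilt 9.97
time: 43.15
tool_pos: [0.3536, -0.1047, 0.0794]
eef_rot: [[-0.172, 0.058, 0.983], [0.01, 0.998, -0.057], [-0.985, -0.0, -0.172]]
wrist_force: [-0.8, -0.1, 0.0]
grip_width: 0.0658
t 43.15 tcp [ 0.3536 -0.1047  0.0794] F [-0.8 -0.1  0. ] w 0.0658 q [ 0.38  0.58 -0.27  2.22  0.31  0.56 -0.2 ]
shift [65.7 -1.4  9.9] yaw now 86.66 turnx -0.34 tilt 9.9
```

View pics/w23.png

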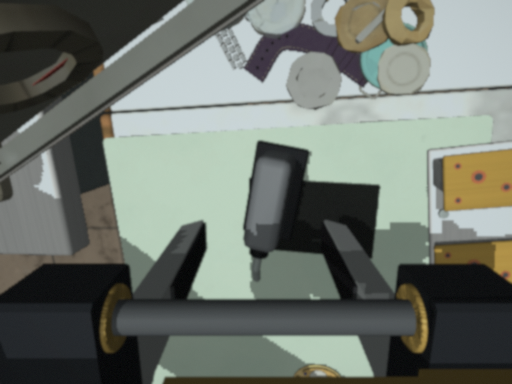

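```bash
python3 -c "
from h import *
c=r.capture('wrist')
for p in [(257,152),(303,160),(283,248),(247,243),(272,200)]: print(onz(c,p,.047)[:2].round(4))
print(proj(c,[.352,-.106,.03]),'pad',[onz(c,p,.003)[:2].round(4).tolist() for p in [(379,185),(373,256)]])
"
```

```text
[ 0.3461 -0.06  ]
[ 0.3751 -0.0661]
[ 0.3599 -0.1256]
[ 0.3351 -0.1223]
[ 0.3541 -0.0918]
[273.59036919 212.77179704] pad [[0.4279, -0.0933], [0.4247, -0.1504]]
```

```bash
python3 -m pendant '12 0 2 0 0 0 .3;14 0 2 0 0 0 .3;14 0 2 0 0 0 .3;14 0 2 0 0 0 .3;11 0 2 0 0 0 .3;0 0 0 0 0 0 .3;0 0 0 0 0 0 .3;0 0 0 0 0 0 .3'
python3 -c "
from h import *
st();to([.352,-.106,.013],87)
c=save('w24','wrist')"
```

```text
time: 44.25
tool_pos: [0.3514, -0.1046, 0.0136]
eef_rot: [[-0.172, 0.058, 0.983], [0.01, 0.998, -0.057], [-0.985, -0.0, -0.173]]
wrist_force: [-0.3, 0.9, -0.2]
grip_width: 0.0659
t 44.25 tcp [ 0.3514 -0.1046  0.0136] F [-0.3  0.9 -0.2] w 0.0659 q [ 0.32  0.71 -0.18  2.26  0.38  0.38 -0.26]
shift [ 0.4 -1.4  0.8] yaw now 86.66 turnx -0.34 tilt 9.95
```

View pics/w24.png

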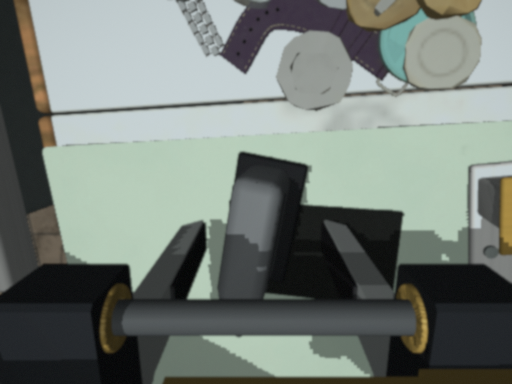

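```bash
python3 -m pendant '-4 0 0 0 0 0 .3;0 0 0 0 0 0 .42;0 0 0 0 0 0 .48;0 0 0 0 0 0 .53;0 0 0 0 0 0 .53;0 0 0 0 0 0 .53;0 0 0 0 0 0 .53;0 0 0 0 0 0 .53' 5
python3 -c "
from h import *
st();c=save('w25','wrist')"
python3 -m pendant '-0.9 0 5 0 0 0 .53;-1.2 0 7 0 0 0 .53;-1.2 0 7 0 0 0 .53;-1.2 0 7 0 0 0 .53;-1.2 0 7 0 0 0 .53;-1.2 0 7 0 0 0 .53;-1.2 0 7 0 0 0 .53;0 0 0 0 0 0 .53' 5
python3 -c "
from h import *
st();c=save('w26','wrist')"
```

```text
time: 45.3
tool_pos: [0.3515, -0.1045, 0.0172]
eef_rot: [[-0.174, 0.058, 0.983], [0.01, 0.998, -0.057], [-0.985, -0.0, -0.174]]
wrist_force: [-1.6, 0.7, 0.7]
grip_width: 0.0442
t 45.3 tcp [ 0.3515 -0.1045  0.0172] F [-1.6  0.7  0.7] w 0.0442 q [ 0.32  0.71 -0.19  2.26  0.38  0.39 -0.26]
time: 46.35
tool_pos: [0.4009, -0.1073, 0.0169]
eef_rot: [[-0.171, 0.058, 0.984], [0.01, 0.998, -0.057], [-0.985, 0.0, -0.171]]
wrist_force: [-0.3, 1.1, -0.2]
grip_width: 0.0438
t 46.35 tcp [ 0.4009 -0.1073  0.0169] F [-0.3  1.1 -0.2] w 0.0438 q [ 0.33  0.73 -0.22  2.13  0.35  0.49 -0.24]
```

View pics/w26.png

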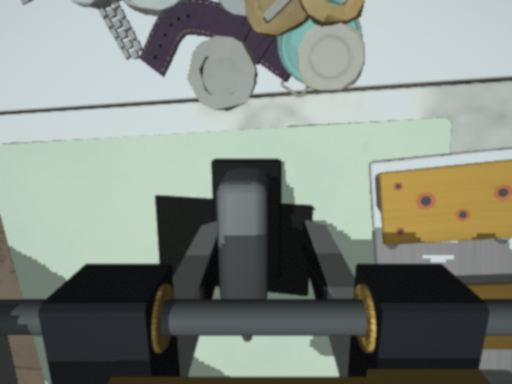

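```bash
python3 -m pendant '-1.5 0 5 0 0 0 .53;-1.5 0 5 0 0 0 .53;-1 0 0 0 -2.5 0 .53;-1 0 0 0 -2.5 0 .53;0 0 0 0 -2.5 0 .53;0 0 0 0 -2.5 0 .53;0 0 0 0 0 0 .53;0 0 0 0 0 0 .53' 5
python3 -c "
from h import *
st();to([.41,-.107,.022]);c=save('w27','wrist');s=r.capture('scene');crop(s,150,110,310,230,4,'s27')"
```

```text
time: 47.4
tool_pos: [0.4116, -0.1078, 0.0203]
eef_rot: [[0.002, 0.058, 0.998], [0.0, 0.998, -0.058], [-1.0, 0.001, 0.002]]
wrist_force: [0.2, -0.0, 0.3]
grip_width: 0.0443
t 47.4 tcp [ 0.4116 -0.1078  0.0203] F [ 0.2 -0.   0.3] w 0.0443 q [ 0.33  0.68 -0.2   2.27  0.56  0.23 -0.44]
shift [-1.7  0.8 -1.7] yaw now 86.65 turnx None tilt 0.13
```

View pics/w27.png

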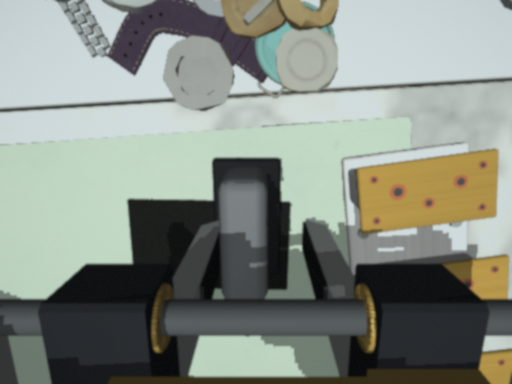

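View pics/s27.png

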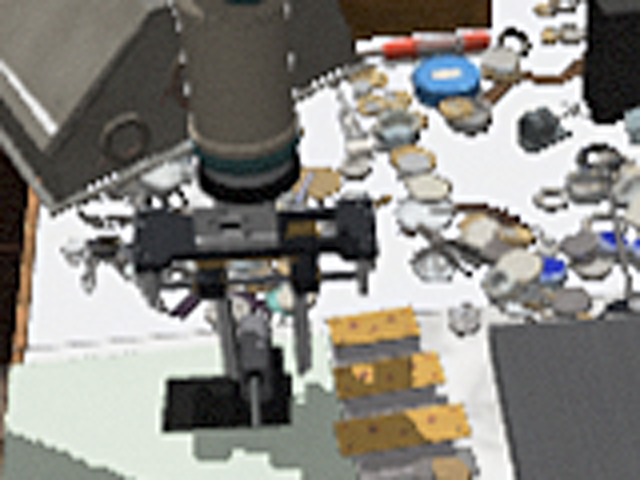

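```bash
python3 -m pendant '0 0 0 0 0 0 .6;0 0 0 0 0 0 .7;0 0 0 0 0 0 .85;0 0 0 0 0 0 .9;0 0 0 0 0 0 .9;0 0 0 0 0 0 .9;-3 0 0 0 0 0 .9;-10 0 0 0 0 0 .9' 40
python3 -c "
from h import *
st();s=r.sense();print(s['joint_pos'])"
```

```text
time: 48.5
tool_pos: [0.4097, -0.1078, 0.0334]
eef_rot: [[-0.001, 0.058, 0.998], [0.0, 0.998, -0.058], [-1.0, 0.0, -0.001]]
wrist_force: [-0.6, 0.5, -1.4]
grip_width: 0.0239
t 48.5 tcp [ 0.4097 -0.1078  0.0334] F [-0.6  0.5 -1.4] w 0.0239 q [ 0.35  0.66 -0.23  2.26  0.55  0.28 -0.42]
[ 0.35321123  0.65603861 -0.23398427  2.26348387  0.54812196  0.27506887
 -0.42286787]
```

```bash
python3 -m pendant '-20 0 0 0 0 0 .9;-20 0 0 0 0 0 .9;-20 0 0 0 0 0 .9;-20 -10 0 0 0 0 .9;0 -20 0 0 0 0 .9;0 -20 0 0 0 0 .9;0 0 0 0 0 0 .9;0 0 0 0 0 0 .9'
python3 -c "
from h import *
st();c=save('w28','wrist');crop(c,180,120,340,240,5,'w28c');s=r.capture('scene');crop(s,150,90,310,210,5,'s28');t=r.capture('top');crop(t,190,150,330,270,5,'t28')"
```

```text
time: 49.5
tool_pos: [0.4071, -0.1571, 0.1135]
eef_rot: [[0.0, 0.058, 0.998], [0.0, 0.998, -0.058], [-1.0, 0.0, 0.0]]
wrist_force: [0.4, 0.3, -1.4]
grip_width: 0.0239
t 49.5 tcp [ 0.4071 -0.1571  0.1135] F [ 0.4  0.3 -1.4] w 0.0239 q [ 0.61  0.52 -0.43  2.17  0.42  0.53 -0.2 ]
```

View pics/w28c.png

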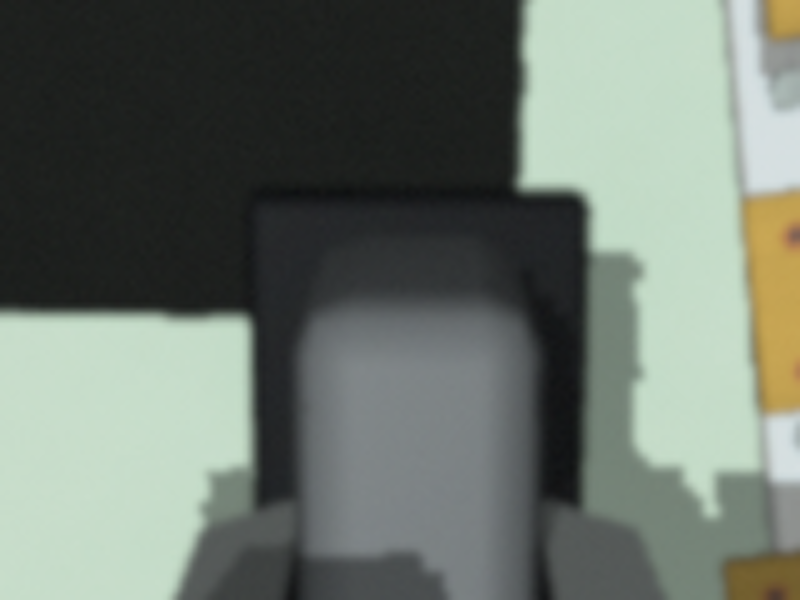

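View pics/s28.png

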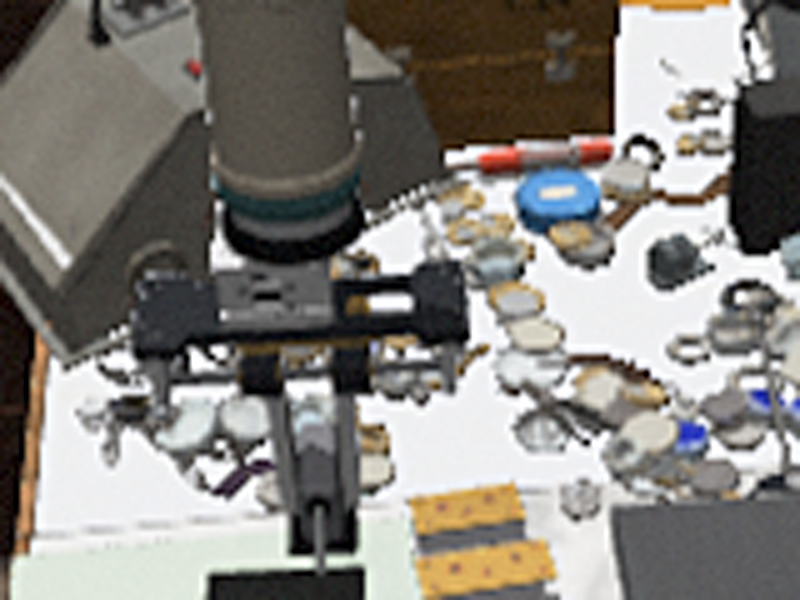

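View pics/t28.png

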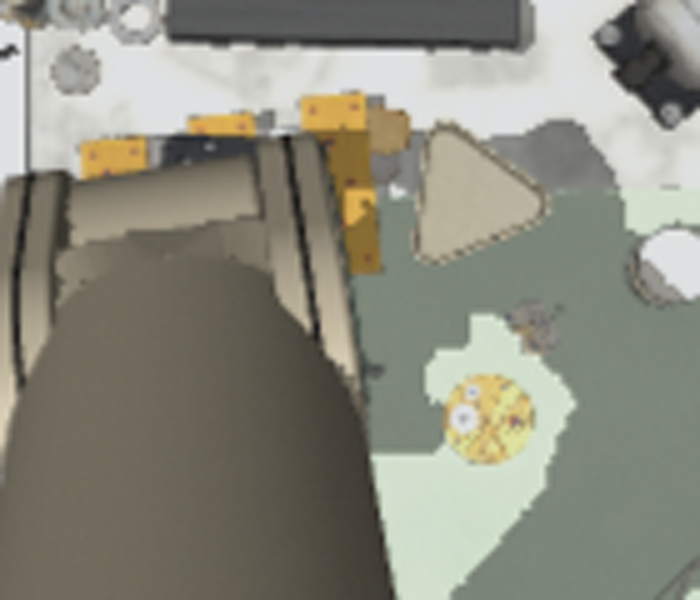

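```bash
python3 -c "
from h import *
c=r.capture('wrist');s=r.sense();R=np.array(s['eef_rot']);p=np.array(s['tool_pos'])
for px,z in [((264,158.4),.1022),((261,167.3),.1022),((231.5,158.5),.1022),((296,158.5),.1022)]:
  W=onz(c,px,z);print(((W-p)@R*1000).round(1))
sc=r.capture('scene')
# tip on vertical plane of tool (world plane containing tool x & y axes): normal tool z
e,d=ray(sc,(150+320/5,90+570/5)); n=R[:,2]; t=((p-e)@n)/(d@n);W=e+d*t;print('tip',((W-p)@R*1000).round(1),W)
crop(sc,190,180,240,220,14,'s29')
"
```

```text
[11.  43.5 -0. ]
[11.  38.4 -1.7]
[ 11.   43.5 -18.6]
[11.  43.5 18.3]
tip [ 19.  -41.8  -0. ] [ 0.40483053 -0.19874892  0.09425922]
```

View pics/s29.png

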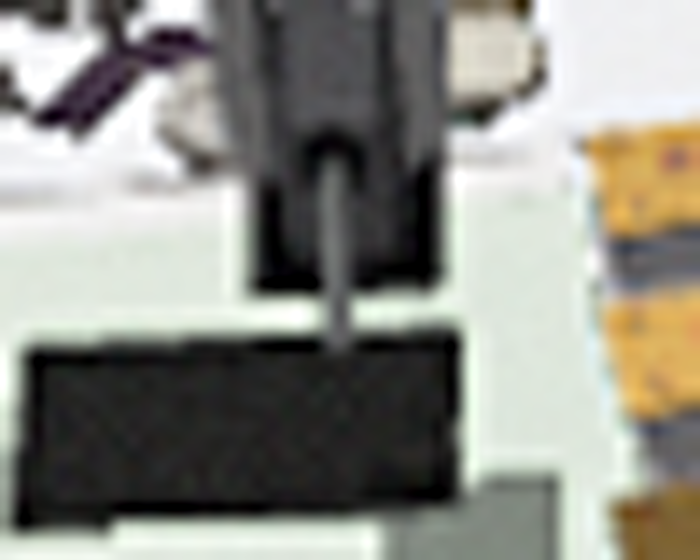

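```bash
python3 -c "
from h import *
s=r.sense();R=np.array(s['eef_rot']);p=np.array(s['tool_pos']);sc=r.capture('scene');c=r.capture('wrist')
for px,y in [((190+345/14-.5,180+290/14-.5),-31),((190+338/14-.5,180+348/14-.5),-64),((190+255/14-.5,180+290/14-.5),-31),((190+440/14-.5,180+285/14-.5),-31)]:
  e,d=ray(sc,px);n=R[:,1];t=((p+R[:,1]*y/1000-e)@n)/(d@n);W=e+d*t;print(((W-p)@R*1000).round(1))
for h in [.0173,.025,.035]:
  f=lambda x,y,z:p+R@np.array([h-z,.006-x,y])
  print(h,[(np.array(proj(sc,f(*q)))-[189.5,179.5])*14 for q in [(.07,0,.016),(.037,.02,0),(.037,-.02,0)]],[proj(c,f(*q)).round(1) for q in [(-.037,.02,.006),(-.037,-.02,.006)]])
"
```

```text
[ 14.1 -31.    0.7]
[ -0.2 -64.    0.6]
[ 12.7 -31.  -17.4]
[ 14.3 -31.   20. ]
0.0173 [array([335.73858043, 353.75510976]), array([440.7930564 , 295.96167958]), array([244.31228423, 307.55184654])] [array([298.9, 158.8]), array([229.1, 158.9])]
0.025 [array([338.81340123, 382.24291022]), array([443.30803193, 323.79026871]), array([247.69565129, 335.37583547])] [array([297.6, 156.9]), array([230.4, 156.9])]
0.035 [array([342.76527714, 418.85650805]), array([446.54145254, 359.56856269]), array([252.04546101, 371.14761415])] [array([296. , 154.5]), array([231.9, 154.6])]
```

```bash
python3 -m pendant '0 -20 0 -5 0 0 .9;0 -20 0 -10 0 0 .9;0 -20 0 -10 0 0 .9;0 -20 0 -10 0 0 .9;0 0 0 -10 0 0 .9;0 0 0 -10 0 0 .9;0 0 0 -10 0 0 .9;0 0 0 -10 0 0 .9'
python3 -c "
from h import *
st();to([.4185,-.276,.082],-140)"
```

```text
time: 50.85
tool_pos: [0.4179, -0.2359, 0.1131]
eef_rot: [[-0.0, -0.951, 0.309], [0.0, 0.309, 0.951], [-1.0, 0.0, -0.0]]
wrist_force: [-0.6, 0.6, -1.4]
grip_width: 0.0237
t 50.85 tcp [ 0.4179 -0.2359  0.1131] F [-0.6  0.6 -1.4] w 0.0237 q [ 1.    0.66 -0.82  2.06  0.73  0.74  0.97]
shift [ 31.1 -13.  -37.9] yaw now 161.99 turnx 301.99 tilt 0.02
```

```bash
python3 -m pendant '0 0 -20 -10 0 0 .9;0 0 -18 -10 0 0 .9;0 0 0 -10 0 0 .9;0 0 0 -10 0 0 .9;0 0 0 -10 0 0 .9;0 0 0 -8 0 0 .9;0 0 0 0 0 0 .9;0 0 0 0 0 0 .9'
python3 -c "
from h import *
st();to([.4185,-.276,.082],-140)"
```

```text
time: 51.85
tool_pos: [0.409, -0.2728, 0.1131]
eef_rot: [[-0.0, -0.771, -0.636], [0.0, -0.636, 0.771], [-1.0, 0.0, 0.0]]
wrist_force: [-0.0, 0.2, -1.1]
grip_width: 0.0238
t 51.85 tcp [ 0.409  -0.2728  0.1131] F [-0.   0.2 -1.1] w 0.0238 q [ 1.2   0.78 -1.08  2.03  0.9   0.91  1.88]
shift [31.1 -5.3 -8.6] yaw now -140.48 turnx -0.48 tilt 0.02
```

```bash
python3 -m pendant '8 -3 -5 0 0 0 .9;10 -2 -4 0 0 0 .9;10 0 0 0 0 0 .9;3 0 0 0 0 0 .9;0 0 0 0 0 0 .9;0 0 0 0 0 0 .9;0 0 0 0 0 0 .9;0 0 0 0 0 0 .9'
python3 -c "
from h import *
st();to([.4185,-.276,.082],-140)
c=save('w30','wrist');s=r.capture('scene');crop(s,170,150,330,270,5,'s30')"
```

```text
time: 52.85
tool_pos: [0.4187, -0.2766, 0.0824]
eef_rot: [[0.0, -0.77, -0.638], [-0.0, -0.638, 0.77], [-1.0, -0.0, -0.0]]
wrist_force: [-0.5, 0.3, -1.3]
grip_width: 0.0239
t 52.85 tcp [ 0.4187 -0.2766  0.0824] F [-0.5  0.3 -1.3] w 0.0239 q [ 1.16  0.83 -1.03  2.02  0.97  0.88  1.84]
shift [ 0.4 -0.2  0.6] yaw now -140.35 turnx -0.35 tilt 0.02
```

View pics/w30.png

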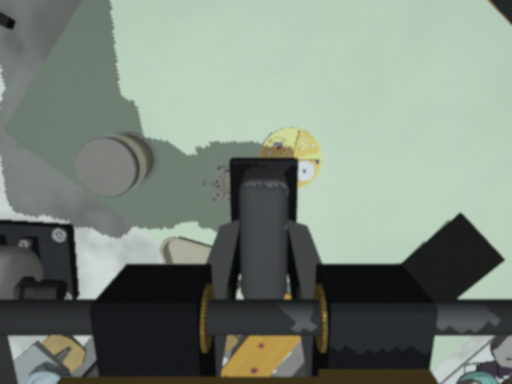

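View pics/s30.png

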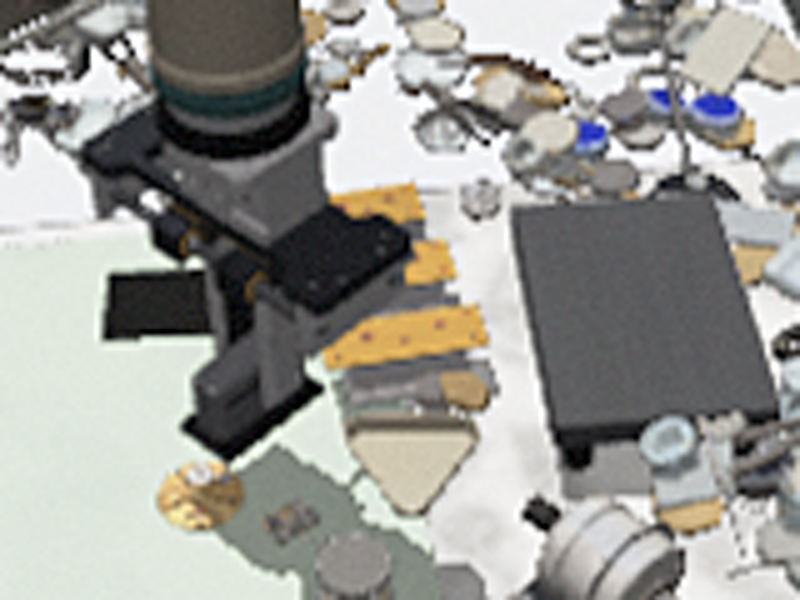

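```bash
for i in 1 2; do python3 -m pendant '0 0 0 0 0 0 .9;0 0 0 0 0 0 .9;0 0 0 0 0 0 .9;0 0 0 0 0 0 .9;0 0 0 0 0 0 .9;0 0 0 0 0 0 .9;0 0 0 0 0 0 .9;0 0 0 0 0 0 .9'; done
python3 -c "
from h import *
st();to([.4185,-.276,.082],-140);to([.4155,-.215,.082],-140)"
```

```text
time: 53.95
tool_pos: [0.4187, -0.2765, 0.0822]
eef_rot: [[0.0, -0.77, -0.638], [0.0, -0.638, 0.77], [-1.0, -0.0, -0.0]]
wrist_force: [0.4, -0.1, -1.1]
grip_width: 0.0239
time: 54.95
tool_pos: [0.4187, -0.2765, 0.0822]
eef_rot: [[0.0, -0.77, -0.638], [-0.0, -0.638, 0.77], [-1.0, -0.0, -0.0]]
wrist_force: [-0.2, 1.3, -1.5]
grip_width: 0.024
t 54.95 tcp [ 0.4187 -0.2765  0.0822] F [-0.2  1.3 -1.5] w 0.024 q [ 1.16  0.83 -1.03  2.02  0.97  0.88  1.84]
shift [ 0.2 -0.2  0.5] yaw now -140.34 turnx -0.34 tilt 0.0
shift [  0.2 -36.8  49.4] yaw now -140.34 turnx -0.34 tilt 0.0
```

```bash
python3 -m pendant '0 -8 10 0 0 0 .9;0 -10 13 0 0 0 .9;0 -10 13 0 0 0 .9;0 -9 13 0 0 0 .9;0 0 0 0 0 0 .9;0 0 0 0 0 0 .9;0 0 0 0 0 0 .9;0 0 0 0 0 0 .9'
python3 -c "
from h import *
st();to([.4155,-.215,.082],-140)"
for i in 1 2; do python3 -m pendant '0 0 0 0 0 0 .9;0 0 0 0 0 0 .9;0 0 0 0 0 0 .9;0 0 0 0 0 0 .9;0 0 0 0 0 0 .9;0 0 0 0 0 0 .9;0 0 0 0 0 0 .9;0 0 0 0 0 0 .9'; done
python3 -c "
from h import *
st();to([.410,-.1565,.082],-140)
s=r.capture('scene');crop(s,170,150,330,270,5,'s31')"
```

```text
time: 55.95
tool_pos: [0.4158, -0.2156, 0.0821]
eef_rot: [[-0.0, -0.77, -0.638], [0.0, -0.638, 0.77], [-1.0, -0.0, 0.0]]
wrist_force: [-0.5, 0.3, -1.5]
grip_width: 0.0234
t 55.95 tcp [ 0.4158 -0.2156  0.0821] F [-0.5  0.3 -1.5] w 0.0234 q [ 1.07  0.8  -1.03  2.11  0.98  0.83  1.68]
shift [ 0.1 -0.1  0.7] yaw now -140.39 turnx -0.39 tilt 0.0
time: 56.95
tool_pos: [0.4158, -0.2152, 0.0822]
eef_rot: [[-0.0, -0.77, -0.638], [-0.0, -0.638, 0.77], [-1.0, 0.0, -0.0]]
wrist_force: [0.0, -1.6, -0.9]
grip_width: 0.0241
time: 57.95
tool_pos: [0.4159, -0.2152, 0.0822]
eef_rot: [[0.0, -0.77, -0.638], [0.0, -0.638, 0.77], [-1.0, -0.0, -0.0]]
wrist_force: [0.1, -0.4, -1.2]
grip_width: 0.0237
t 57.95 tcp [ 0.4159 -0.2152  0.0822] F [ 0.1 -0.4 -1.2] w 0.0237 q [ 1.07  0.8  -1.03  2.11  0.98  0.83  1.68]
shift [  0.2 -32.9  48.9] yaw now -140.34 turnx -0.34 tilt 0.0
```

View pics/s31.png

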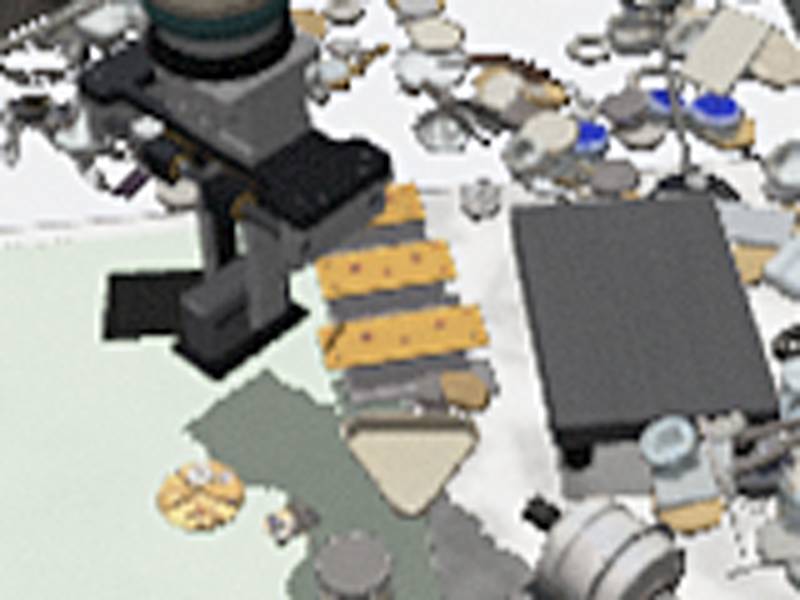

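```bash
python3 -m pendant '0 -6 10 0 0 0 .9;0 -9 13 0 0 0 .9;0 -9 13 0 0 0 .9;0 -9 13 0 0 0 .9;0 0 0 0 0 0 .9;0 0 0 0 0 0 .9;0 0 0 0 0 0 .9;0 0 0 0 0 0 .9'
python3 -c "
from h import *
st();to([.410,-.1565,.082],-140)"
for i in 1 2; do python3 -m pendant '0 0 0 0 0 0 .9;0 0 0 0 0 0 .9;0 0 0 0 0 0 .9;0 0 0 0 0 0 .9;0 0 0 0 0 0 .9;0 0 0 0 0 0 .9;0 0 0 0 0 0 .9;0 0 0 0 0 0 .9'; done
python3 -c "
from h import *
st()
s=r.capture('scene');crop(s,150,110,330,230,4,'s32');s=save('w32','wrist')"
```

```text
time: 59.0
tool_pos: [0.41, -0.1568, 0.0821]
eef_rot: [[-0.0, -0.77, -0.637], [0.0, -0.637, 0.77], [-1.0, 0.0, 0.0]]
wrist_force: [0.1, -0.2, -1.9]
grip_width: 0.0237
t 59.0 tcp [ 0.41   -0.1568  0.0821] F [ 0.1 -0.2 -1.9] w 0.0237 q [ 0.96  0.77 -1.02  2.18  1.    0.78  1.52]
shift [ 0.1 -0.3  0.2] yaw now -140.4 turnx -0.4 tilt 0.0
time: 60.0
tool_pos: [0.41, -0.1564, 0.0822]
eef_rot: [[0.0, -0.77, -0.638], [-0.0, -0.638, 0.77], [-1.0, -0.0, -0.0]]
wrist_force: [-0.1, -0.2, -2.0]
grip_width: 0.024
time: 61.0
tool_pos: [0.41, -0.1564, 0.0822]
eef_rot: [[0.0, -0.77, -0.638], [0.0, -0.638, 0.77], [-1.0, -0.0, 0.0]]
wrist_force: [-0.4, -0.2, -1.5]
grip_width: 0.0237
t 61.0 tcp [ 0.41   -0.1564  0.0822] F [-0.4 -0.2 -1.5] w 0.0237 q [ 0.96  0.77 -1.02  2.18  1.    0.78  1.52]
```

View pics/s32.png

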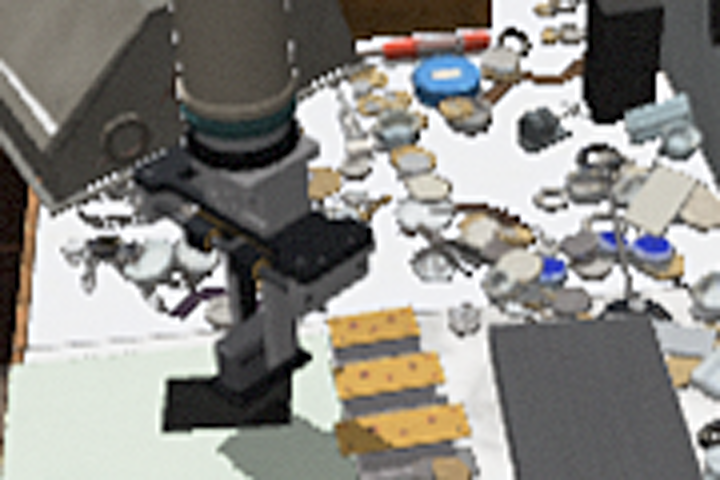

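View pics/w32.png

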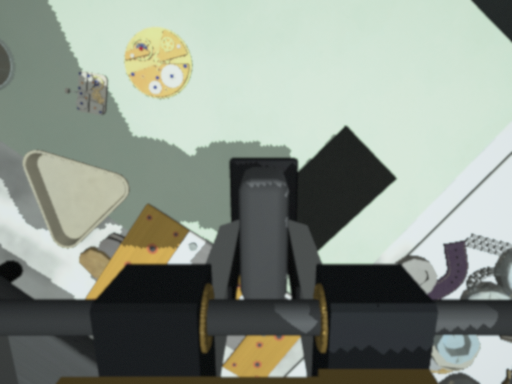

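```bash
python3 -m pendant '-15 0 0 0 0 0 .9;-15 0 0 10 0 0 .9;0 0 0 10 0 0 .9;0 0 0 10 0 0 .9;0 0 0 10 0 0 .9;0 0 0 10 0 0 .9;0 0 0 10 0 0 .9;0 0 0 10 0 0 .9'
python3 -c "
from h import *
st();to([.3876,-.126,.06],140)"
```

```text
time: 62.1
tool_pos: [0.41, -0.1563, 0.1122]
eef_rot: [[0.0, -0.86, 0.51], [0.0, 0.51, 0.86], [-1.0, -0.0, 0.0]]
wrist_force: [0.5, -1.0, -1.9]
grip_width: 0.0237
t 62.1 tcp [ 0.41   -0.1563  0.1122] F [ 0.5 -1.  -1.9] w 0.0237 q [ 0.83  0.59 -0.76  2.16  0.7   0.65  0.6 ]
shift [52.2 34.7 14.7] yaw now 149.35 turnx 9.35 tilt 0.0
```

```bash
python3 -m pendant '0 8 4 0 0 0 .9;0 9 4 0 0 0 .9;0 9 4 0 0 0 .9;0 8 3 0 0 0 .9;10 0 0 0 0 0 .9;15 0 0 0 0 0 .9;15 0 0 0 0 0 .9;10 0 0 0 0 0 .9'
python3 -c "
from h import *
st();to([.388,-.125,.0195])
c=save('w33','wrist');print([onz(c,p,.003)[:2].round(4) for p in [(300,300)]])"
```

```text
time: 63.1
tool_pos: [0.3881, -0.1264, 0.0611]
eef_rot: [[-0.001, -0.863, 0.505], [0.0, 0.505, 0.863], [-1.0, 0.001, -0.0]]
wrist_force: [0.5, 0.0, -1.0]
grip_width: 0.0236
t 63.1 tcp [ 0.3881 -0.1264  0.0611] F [ 0.5  0.  -1. ] w 0.0236 q [ 0.67  0.64 -0.62  2.28  0.88  0.47  0.38]
shift [41.6  0.7  1.1] yaw now 149.66 turnx None tilt 0.05
[array([ 0.4698, -0.1401])]
```

View pics/w33.png

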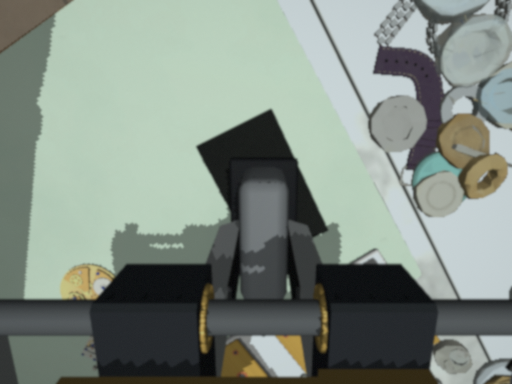

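```bash
python3 -m pendant '12 0 1 0 0 0 .9;12 0 0 0 0 0 .9;8 0 0 0 0 0 .9;4 0 0 0 0 0 .9;2 0 0 0 0 0 .9;0 0 0 0 0 0 .9;0 0 0 0 0 0 .9;0 0 0 0 0 0 .9'
python3 -c "
from h import *
st();to([.388,-.125,.0195])"
```

```text
time: 64.15
tool_pos: [0.3889, -0.1255, 0.0244]
eef_rot: [[0.0, -0.863, 0.505], [-0.0, 0.505, 0.863], [-1.0, -0.0, 0.0]]
wrist_force: [-0.4, 0.0, -1.3]
grip_width: 0.0238
t 64.15 tcp [ 0.3889 -0.1255  0.0244] F [-0.4  0.  -1.3] w 0.0238 q [ 0.58  0.7  -0.48  2.3   1.02  0.36  0.24]
shift [ 4.9  1.  -0. ] yaw now 149.65 turnx None tilt 0.03
```

```bash
python3 -m pendant '2 0 0 0 0 0 .9;1 0 0 0 0 0 .9;1 0 0 0 0 0 .9;0.5 0 0 0 0 0 .9;0 0 0 0 0 0 .9;0 0 0 0 0 0 .9;0 0 0 0 0 0 .9;0 0 0 0 0 0 .9'
python3 -c "
from h import *
st()"
```

```text
time: 65.15
tool_pos: [0.3887, -0.1254, 0.0201]
eef_rot: [[0.0, -0.863, 0.505], [-0.001, 0.505, 0.863], [-1.0, -0.001, -0.0]]
wrist_force: [-1.0, -0.2, 7.8]
grip_width: 0.0235
t 65.15 tcp [ 0.3887 -0.1254  0.0201] F [-1.  -0.2  7.8] w 0.0235 q [ 0.56  0.71 -0.47  2.31  1.04  0.35  0.22]
```

```bash
python3 -m pendant '0 0 0 0 0 0 .8;0 0 0 0 0 0 .65;0 0 0 0 0 0 .53;0 0 0 0 0 0 .53;-10 0 0 0 0 0 .53;-20 0 0 0 0 0 .53;-30 0 0 0 0 0 .53;-30 0 0 0 0 0 .53'
python3 -c "
from h import *
st();to([.40,-.42,.2])"
```

```text
time: 66.15
tool_pos: [0.3884, -0.1252, 0.1104]
eef_rot: [[-0.001, -0.863, 0.505], [0.001, 0.505, 0.863], [-1.0, 0.001, 0.0]]
wrist_force: [1.6, -0.4, -0.7]
grip_width: 0.0442
t 66.15 tcp [ 0.3884 -0.1252  0.1104] F [ 1.6 -0.4 -0.7] w 0.0442 q [ 0.78  0.56 -0.76  2.24  0.71  0.59  0.52]
shift [ -89.8 -158.8 -248.6] yaw now 149.67 turnx None tilt 0.05
```

```bash
python3 -m pendant '-15 -15 -25 0 0 0 .53;-15 -20 -32 0 0 0 .53;-15 -25 -38 0 0 0 .53;-15 -25 -38 0 0 0 .53;-15 -25 -38 0 0 0 .53;-15 -25 -38 0 0 0 .53;0 -20 -35 0 0 0 .53;0 0 0 0 0 0 .53'
python3 -c "
from h import *
st()
t=r.capture('top');crop(t,190,150,330,270,5,'t40');s=r.capture('scene');crop(s,170,160,330,280,5,'s40');plates(t,.035,(200,160,285,210),60)"
```

```text
time: 67.15
tool_pos: [0.3979, -0.4176, 0.1988]
eef_rot: [[-0.0, -0.86, 0.51], [-0.0, 0.51, 0.86], [-1.0, 0.0, -0.001]]
wrist_force: [0.6, 0.6, -0.9]
grip_width: 0.044
t 67.15 tcp [ 0.3979 -0.4176  0.1988] F [ 0.6  0.6 -0.9] w 0.044 q [ 1.29  0.66 -0.87  1.72  0.58  1.04  1.25]
pix [213.2 190.1] ctr [ 0.4975 -0.0843] L,W 0.0691 0.0335 yaw 4.7 x 0.4619 0.5331 fill 0.89
pix [235.1 187.9] ctr [ 0.5026 -0.1427] L,W 0.0823 0.0338 yaw 5.2 x 0.4602 0.5451 fill 0.9
pix [258.  186.5] ctr [ 0.5058 -0.204 ] L,W 0.0965 0.0357 yaw 3.7 x 0.4565 0.5552 fill 0.87
```

View pics/t40.png

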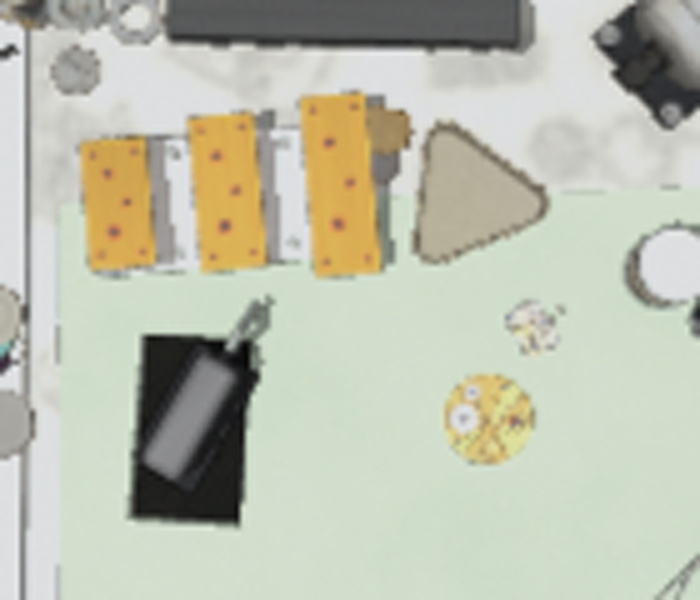

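View pics/s40.png

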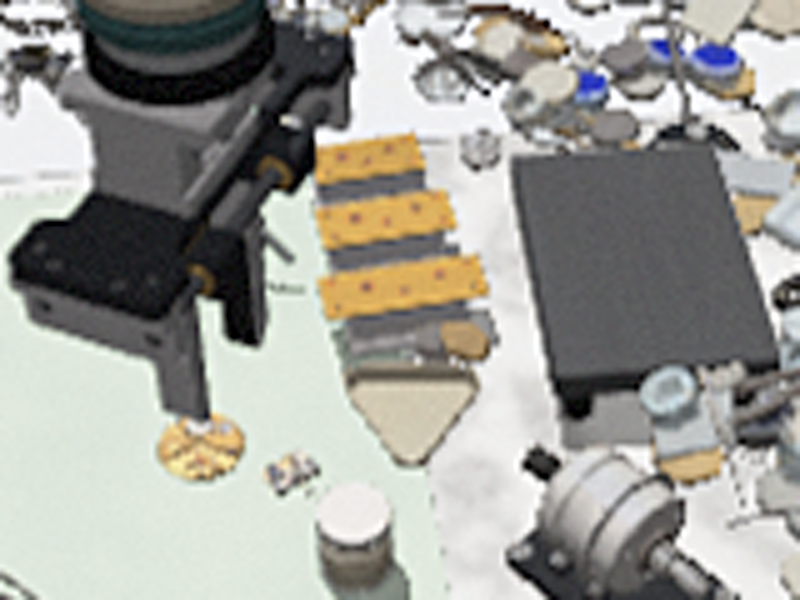

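```bash
python3 -c "
from h import *
t=r.capture('top')
W=np.array([onz(t,(190+x/5,150+y/5),.05)[:2] for x,y in [(203,350),(237,367),(183,485),(146,462)]]);print(W.round(4).tolist(),W.mean(0),'to pad',np.linalg.norm(W.mean(0)-[.377,-.120]))
r.finish_job()"
```

```text
[[0.4166, -0.1314], [0.4076, -0.149], [0.3477, -0.1209], [0.3596, -0.1019]] [ 0.38288126 -0.12578514] to pad 0.008249667293279113
the job is handed in; nothing more can be done
```

I finished the job and handed it in after about 67 s of robot time. No verdict was reported, so these are my own checks.

**Plates:** All three plates were present. Longest first, I slid each one 26 to 31 mm out over the near edge, gripped it by that end and laid it on a rib. The long plate is on the right rib, the middle one on the centre rib and the short one on the left rib. The last top image puts them about 2 mm or less from the rib centre lines and along the ribs to within about 1.5°.

**Duster:** It had been knocked a few centimetres towards the robot, too close to grip with the tool straight down. I nudged it outwards with a tilted gripper, then gripped it upright. I aimed it at each plate's middle, longest first, from about 70 mm, holding still for more than 2 s each time. The aim came from how the duster sat in the gripper, checked in two cameras just after lifting. I had no direct check of where the jet landed.

**End state:** The duster was put down on the pad, about 8 mm from its centre, and released. The gripper was well clear. The jar and both watch movements look unmoved, judged by eye except for the jar, whose image position I compared with the start. I did not measure whether the duster stands exactly upright. When I lowered it, contact came at the height expected for standing flat on the pad. No check failed or disagreed.

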